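# Change the label bobbins in the slide-label dispenser

### The arm

A 7-joint arm with a two-finger parallel gripper is mounted at the origin on a cart in front of the work surface, level with it; the furniture and walls round the work are solid. World frame = base frame: x ahead of the robot, y to its left, z up, the work surface at z = 0. Lengths are in m, angles in rad, forces in N, time in s.
With the tool pointing down it reaches from about 0.425 to 0.875 m from the base axis. Payload 4.7 kg.
Tool frame: the origin (TCP) lies between the finger pads; the fingertips stand 8 mm ahead of it and the grasp point (between the pads) lies 11 mm behind it; z points along the fingers, y is the direction in which the jaws open and shut (so a half turn about z gives the same grasp; the last joint's range is limited). The gripper opens to 87 mm and grips with 3 to 60 N. Pads are 19 mm wide; open, the fingers measure 117 mm over their backs; the gripper's body (75 mm by 190 mm) begins 51 mm behind the grasp point.
Start: joints at [-1.298, 0.321, -0.07, 1.45, 0.023, 1.371, -0.057], TCP at [0.166, 0.628, 0.231] pointing down, gripper open.
Joint ranges: [-2.86, 2.86], [-0.3, 2.09], [-1.38, 1.24], [0.06, 2.45], [-1.56, 4.7], [0.09, 2.05], [-2.69, 2.69]. Speed limits (rad/s): [2.57, 2.57, 3.14, 3.14, 3.14, 3.14, 3.14].

### API

Orientations are given as a rotation vector (axis times angle).
In Python, from bench import ctrl, optics, ticket gives the robot as it stands.
- The arm moves only by the tool play_rows, never from a script. Its argument "motion" is a list of rows, each a list of 5 numbers: the closure, from 0 (fully open) to 1 (shut), then the shift along the tool's x, y, z in cm, then the turn about the tool's z in rad. In form: [[jaw, tx, ty, tz, spin], ...]. A call has 1 to 20 rows; each row shifts and turns the commanded pose from where the row before left it, along the tool's axes as they then stand; what a row does not reach is not made up. A row lasts 1/8 s, in which the tool goes at most 62.5 mm and 10.7 degrees, less where a joint would pass 70% of its speed; a pose out of reach is approached as far as the arm can. A call is refused whole if a number of a shift passes 6.25 or a number of a turn 0.188, either way. A call with a gripper value outside its range is refused whole. The fingers move at their own pace and stop on an object; "force" is the grip in N (left out, the last holds). Time passes only in rows, so rows that do not move let the fingers close. It gives the time, the measured TCP pose, the force and the opening at its end, in the units of the state.
- ctrl.get_state(): the state, without advancing time (a new reading comes with each control period).
- optics.get_image(name): name is "scene" or "top"; returns the picture (480x640x3 uint8, red, green, blue); there is no depth.
- optics.calibration(name): a dict with "K" (3x3 intrinsics, pixels), "pose" (4x4, takes a point from camera to world coordinates). Camera axes: x right, y down, z forward; pixel columns grow to the right and rows downward; lengths in m; the calibration is good to about 2 mm. A picture is of the moment at which its call begins. calibration takes no time and is no camera call.
- ticket.close_job(): hands the job in, once; it reports no verdict.
The state is a dict: "time": time; "joint_positions": joint angles; "qd": joint speeds; "joint_torque": joint torques, N m; "position": TCP position; "tool_rot": TCP orientation; "ft_force": force on the tool from outside, world axes, zero at the start; "torque": the same for the moment, N m; "grip_width": opening from 0.0 (shut) to 1.0 (fully open).
Only numpy, scipy, OpenCV 4.12 (cv2) and the standard library are available. Lean on these libraries where they do the work, as an engineer would, in place of code of your own. Each camera call takes 0.05 s, during which the arm holds its last target.

### The job

Change the label bobbins in the dispenser: first lift every bare, used-up bobbin out of its bay and put it in the white tray, and only then slide each full bobbin up off its spindle and lower it gently, without dropping it, into an empty bay of its own, the same way up and flat on the bay floor. The spindle stand leaves only a bobbin's long sides to grip and the bay only its short ends, so you will have to set each full one down on the bench on the way and take a new grip. When all are in, slide the orange retaining bar by its knob fully across the bays to its stop; do not disturb the vial and the eyepiece.

Things in the scene. Friction and masses are not known exactly. Their poses are not given: they have to be found in the camera images.
- full_a: Full label bobbin: a wound roll of white label tape (37 mm diameter) between two oblong 60 x 40 mm black plates (7 mm thick) above and below, 32 mm high in all, long side along its x, 18 mm square bore right through along z, 60 g; origin at the centre of its underside, z up the bore. It starts on a spindle stand. May be absent.
- full_b: Full label bobbin: a wound roll of yellow label tape (37 mm diameter) between two oblong 60 x 40 mm black plates (7 mm thick) above and below, 32 mm high in all, long side along its x, 18 mm square bore right through along z, 60 g; origin at the centre of its underside, z up the bore. It starts on a spindle stand. May be absent.
- full_c: Full label bobbin: a wound roll of blue label tape (37 mm diameter) between two oblong 60 x 40 mm black plates (7 mm thick) above and below, 32 mm high in all, long side along its x, 18 mm square bore right through along z, 60 g; origin at the centre of its underside, z up the bore. It starts on a spindle stand. May be absent.
- spent_0: Used-up label bobbin: bare black core (29 mm diameter), no tape, between two oblong 60 x 40 mm black plates (7 mm thick) above and below, 32 mm high in all, long side along its x, 18 mm square bore right through along z, 60 g; origin at the centre of its underside, z up the bore. It starts in a dispenser bay (bay_0), its x along the dispenser's x. May be absent.
- spent_1: Used-up label bobbin: bare black core (29 mm diameter), no tape, between two oblong 60 x 40 mm black plates (7 mm thick) above and below, 32 mm high in all, long side along its x, 18 mm square bore right through along z, 60 g; origin at the centre of its underside, z up the bore. It starts in a dispenser bay (bay_1), its x along the dispenser's x. May be absent.
- spent_2: Used-up label bobbin: bare black core (29 mm diameter), no tape, between two oblong 60 x 40 mm black plates (7 mm thick) above and below, 32 mm high in all, long side along its x, 18 mm square bore right through along z, 60 g; origin at the centre of its underside, z up the bore. It starts in a dispenser bay (bay_2), its x along the dispenser's x. May be absent.
- stand_a: Fixed spindle stand: grey base 76 x 50 x 8 mm, upright steel spindle (12 mm diameter, top 52 mm over the bench), two aluminium guides 33 mm either side of it along x (5 thick, 30 wide, top 45 mm over the bench) that cover a bobbin's short ends. full_a, if present, starts here, 8 mm over the bench, long side along the stand's x, with 3 mm play. Origin: centre of the underside.
- stand_b: Fixed spindle stand: grey base 76 x 50 x 8 mm, upright steel spindle (12 mm diameter, top 52 mm over the bench), two aluminium guides 33 mm either side of it along x (5 thick, 30 wide, top 45 mm over the bench) that cover a bobbin's short ends. full_b, if present, starts here, 8 mm over the bench, long side along the stand's x, with 3 mm play. Origin: centre of the underside.
- stand_c: Fixed spindle stand: grey base 76 x 50 x 8 mm, upright steel spindle (12 mm diameter, top 52 mm over the bench), two aluminium guides 33 mm either side of it along x (5 thick, 30 wide, top 45 mm over the bench) that cover a bobbin's short ends. full_c, if present, starts here, 8 mm over the bench, long side along the stand's x, with 3 mm play. Origin: centre of the underside.
- dispenser: Fixed white label dispenser, base 92 x 202 x 8 mm, three bays side by side along its y between four grey walls (5 mm thick, 54 mm along x, centre lines at y = -76.5, -25.5, 25.5, 76.5 mm, top 60 mm over the bench). The guide block of the retaining bar (32 x 24 mm, top 70 mm over the bench) stands at y = -100 mm. Origin on the bench under the centre of the middle bay.
- bay_0 (a point): Centre of the floor of the +y bay of the dispenser, 8 mm above the bench; axes as the dispenser's. The bay is 46 mm wide (y) between the walls and 67 mm long (x) between two lips only 4 mm high and 4 mm thick, so a bobbin's short ends stay free for the fingers above the lips. A bobbin lying home has its origin here (play 3 mm in y, 3.5 mm in x).
- bay_1 (a point): Centre of the floor of the middle bay of the dispenser, 8 mm above the bench; axes as the dispenser's. The bay is 46 mm wide (y) between the walls and 67 mm long (x) between two lips only 4 mm high and 4 mm thick, so a bobbin's short ends stay free for the fingers above the lips. A bobbin lying home has its origin here (play 3 mm in y, 3.5 mm in x).
- bay_2 (a point): Centre of the floor of the -y bay, next to the guide of the retaining bar of the dispenser, 8 mm above the bench; axes as the dispenser's. The bay is 46 mm wide (y) between the walls and 67 mm long (x) between two lips only 4 mm high and 4 mm thick, so a bobbin's short ends stay free for the fingers above the lips. A bobbin lying home has its origin here (play 3 mm in y, 3.5 mm in x).
- retainer (a joint): Travel (m) of the orange retaining bar along the dispenser's +y: 0 = pulled right out to the -y side, clear of the bays; 0.19 (a stop) = slid right across all three bays. Starts between 0 and 0.015; slight friction (1 N), stays where it is left.
- retainer_knob (a point): Middle of the upright black round knob on the orange retaining bar: knob 16 mm diameter, 24 mm high, 70 to 94 mm above the bench; at dispenser x = 0, y = -135 mm plus the bar's travel. The bar is 14 mm wide, 62 to 70 mm above the bench, and runs from 15 mm on the +y side of the knob to 190 mm on its -y side.
- tray: Loose white plastic tray, 100 (x) x 140 (y) mm, 30 mm high, walls and floor 2 mm, open at the top, 150 g; origin at the centre of its underside. It may be knocked about.
- vial: Bystander: small glass vial with a blue cap, 26 mm diameter, 55 mm high, loose. Behind it stands the fixed stereo microscope under a big red cover, which leans out over the bench: carry things past it close to the robot (within about 0.5 m of the base axis) until the arm is right of it (y below -0.15).
- spare_eyepiece: Bystander: black eyepiece standing upright, 38 mm diameter, 52 mm high, loose.
Things that resemble listed ones, but are neither listed nor needed, are in the scene too. Leave any red look-alike of the full_c alone.

How it is judged:
By the outcome, as a careful person would: the job done as asked, in the order asked, and still so for the second after the job is handed in, with the robot touching nothing.
Of full_a, full_b, full_c only 2 to 3 are there at a start; the rules pass over those that are not, and their reading is None.
Of spent_0, spent_1, spent_2 only 1 to 2 are there at a start; the rules pass over those that are not, and their reading is None.
At some moment in a run one of tray, full_a, full_b, full_c may be knocked a few centimetres aside while the robot is not near it.
It also fails if it takes over 210 s, if anything falls off the work surface, if the arm or the gripper's body presses on something with over 40 N, if the wrist force passes 120 N, or if a joint passes its speed limit or range.

## Working session

There is one attempt and no reset: what is moved stays moved. The work goes in short steps, Python scripts to look and compute and a tool call to move; the robot and the scene stay as the last step left them, time stands still between calls to the robot, and variables do not carry over. Pictures are saved under pics/ and viewed, and the job is handed in when it is done.

Besides the shell and the picture viewer there is one more tool, called after "Call:" as name([rows], argument=value, ...), one row to a line, values as JSON. play_rows: Moves the arm, as the interface text tells. Its arguments: {"type":"object","properties":{"motion":{"type":"array"},"force":{"type":"number"}},"required":["motion"]}

```bash
mkdir -p pics; ls; cat > h.py <<'E'
import numpy as np, cv2
from bench import ctrl, optics, ticket
def snap(name,fn):
    im=optics.get_image(name); cv2.imwrite('pics/'+fn,cv2.cvtColor(im,cv2.COLOR_RGB2BGR)); return im
def proj(name,P):
    c=optics.calibration(name);K=np.array(c['K']);T=np.linalg.inv(np.array(c['pose']))
    p=T[:3,:3]@np.array(P,float)+T[:3,3]; p=K@p; return p[:2]/p[2]
def unproj(name,uv,z):
    c=optics.calibration(name);K=np.array(c['K']);T=np.array(c['pose'])
    d=T[:3,:3]@np.linalg.solve(K,[uv[0],uv[1],1.]); o=T[:3,3]; return o+d*(z-o[2])/d[2]
def st():
    s=ctrl.get_state(); print('t',round(s['time'],2),'p',np.round(s['position'],4),'rot',np.round(s['tool_rot'],3),'w',round(s['grip_width'],3),'f',np.round(s['ft_force'],1)); return s
E
python3 - <<'E'
from h import *
s=st(); print(s)
for n in('scene','top'):
    snap(n,n+'0.png'); c=optics.calibration(n); print(n,c)
E
```

```text
pics
t 0.0 p [0.1663 0.6278 0.2294] rot [-4.050e-01 -3.115e+00  3.000e-03] w 0.999 f [0.3 0.7 0.7]
{'time': 0.0, 'joint_positions': array([-1.29788821,  0.32183447, -0.07009465,  1.45170942,  0.02260383,
        1.37078233, -0.05690075]), 'qd': array([-0.00138232, -0.00048117, -0.00159304, -0.00064341,  0.001403  ,
        0.00105874, -0.00104506]), 'joint_torque': array([-4.54745259e-04, -4.91271079e+01, -4.04367289e-01, -3.12540793e+01,
       -6.41605980e-02,  4.32964310e-02,  1.59189367e-04]), 'position': array([0.16625586, 0.62780858, 0.22943685]), 'tool_rot': array([-4.05317941e-01, -3.11518208e+00,  3.04778680e-03]), 'ft_force': array([0.28626288, 0.72587811, 0.73147318]), 'torque': array([ 0.00454945, -0.02341887,  0.04624771]), 'grip_width': 0.9989136145627403}
scene {'K': array([[482.40936429,   0.        , 310.25829807],
       [  0.        , 482.40936429, 242.72784709],
       [  0.        ,   0.        ,   1.        ]]), 'pose': array([[ 0.53290138, -0.6529068 ,  0.53826465, -0.01387356],
       [-0.8461621 , -0.40735723,  0.34361284, -0.39070269],
       [-0.00508116, -0.6385709 , -0.76954622,  0.90337935],
       [ 0.        ,  0.        ,  0.        ,  1.        ]])}
top {'K': array([[588.42266674,   0.        , 320.75153961],
       [  0.        , 588.42266674, 232.84205053],
       [  0.        ,   0.        ,   1.        ]]), 'pose': array([[ 0.00623426, -0.99607356,  0.08830966,  0.40554237],
       [-0.99974409, -0.00812889, -0.021111  , -0.01685609],
       [ 0.02174597, -0.08815545, -0.99586933,  1.48367937],
       [ 0.        ,  0.        ,  0.        ,  1.        ]])}
```

View pics/scene0.png

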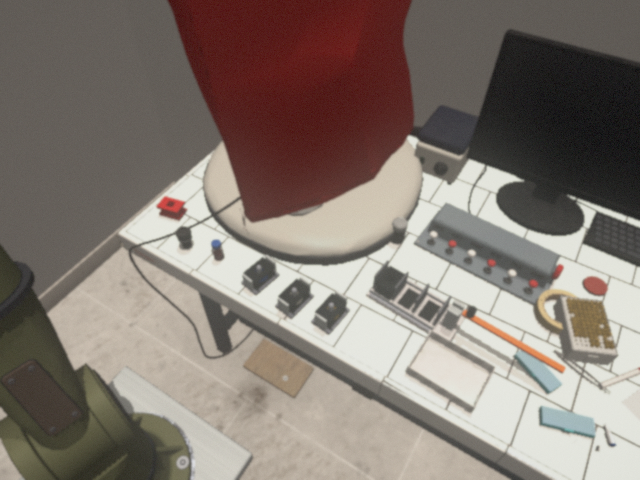

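View pics/top0.png

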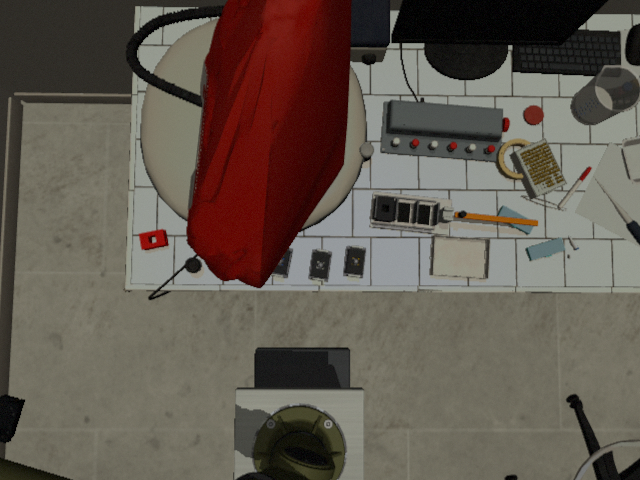

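```bash
python3 - <<'E'
import cv2
a=cv2.imread('pics/scene0.png'); b=cv2.imread('pics/top0.png')
cv2.imwrite('pics/c1.png',cv2.resize(a[215:345,150:370],None,fx=3.6,fy=3.6,interpolation=3))
cv2.imwrite('pics/c2.png',cv2.resize(a[200:420,360:580],None,fx=2.7,fy=2.7,interpolation=3))
cv2.imwrite('pics/c3.png',cv2.resize(b[180:290,360:550],None,fx=4.2,fy=4.2,interpolation=3))
cv2.imwrite('pics/c4.png',cv2.resize(b[220:300,260:380],None,fx=6,fy=6,interpolation=3))
E
```

```text
(no output)
```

View pics/c1.png

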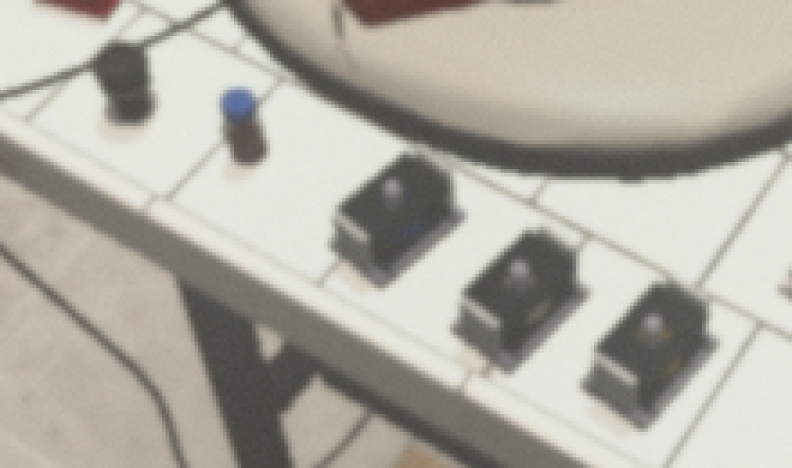

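View pics/c2.png

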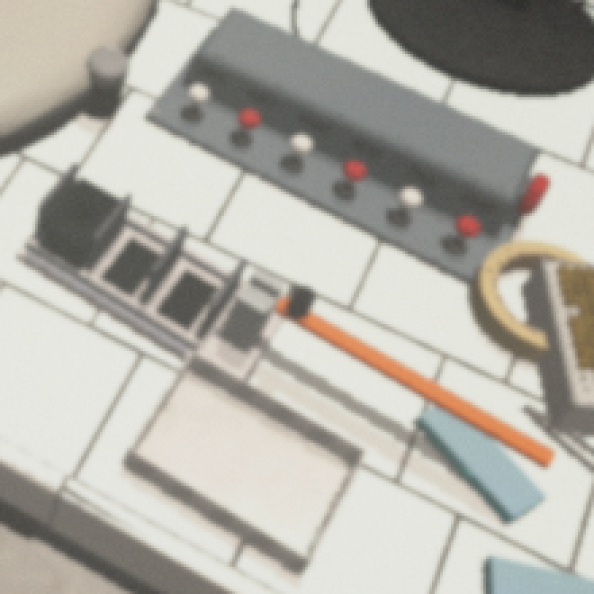

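View pics/c3.png

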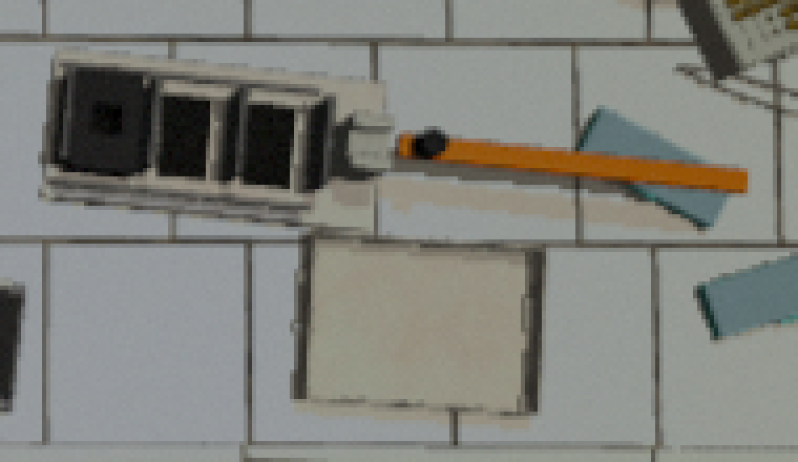

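View pics/c4.png

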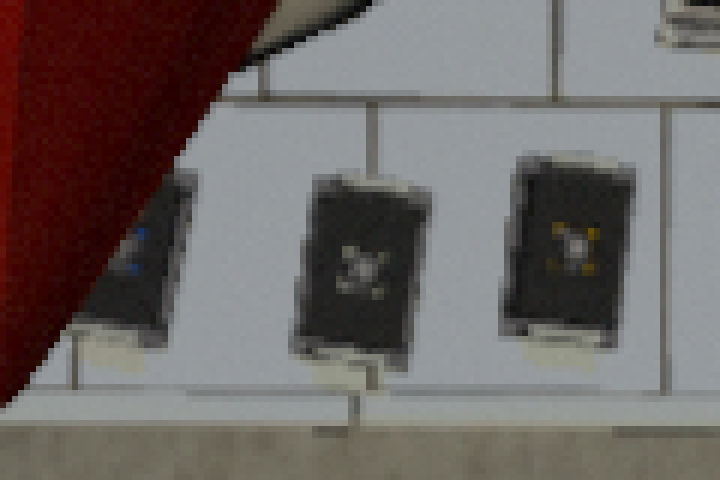

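```bash
python3 - <<'E'
import cv2
a=cv2.imread('pics/scene0.png'); b=cv2.imread('pics/top0.png')
cv2.imwrite('pics/d1.png',cv2.resize(b[185:245,362:462],None,fx=8,fy=8,interpolation=2))
cv2.imwrite('pics/d2.png',cv2.resize(b[235:290,270:370],None,fx=8,fy=8,interpolation=2))
cv2.imwrite('pics/d3.png',cv2.resize(a[255:345,362:482],None,fx=6.5,fy=6.5,interpolation=2))
E
```

```text
(no output)
```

View pics/d1.png

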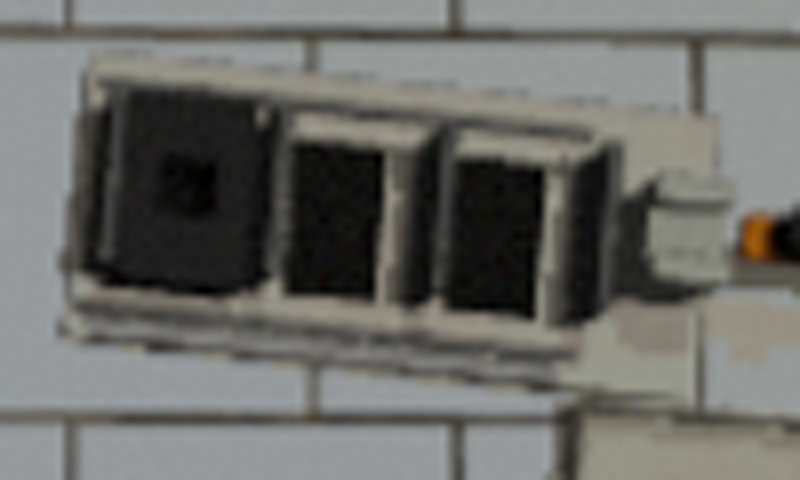

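View pics/d2.png

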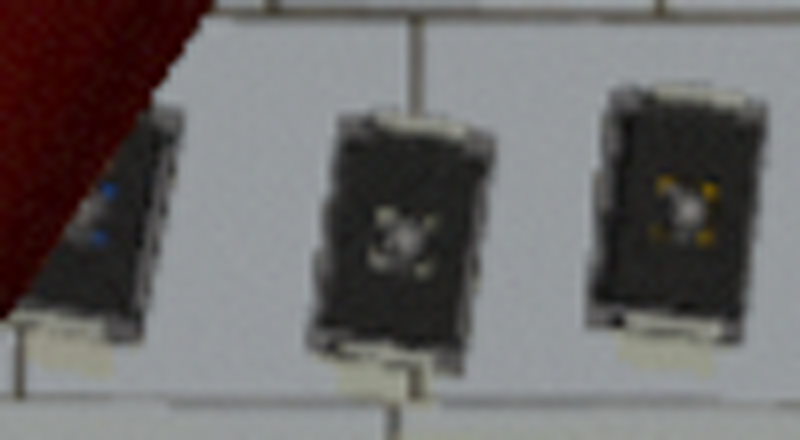

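View pics/d3.png

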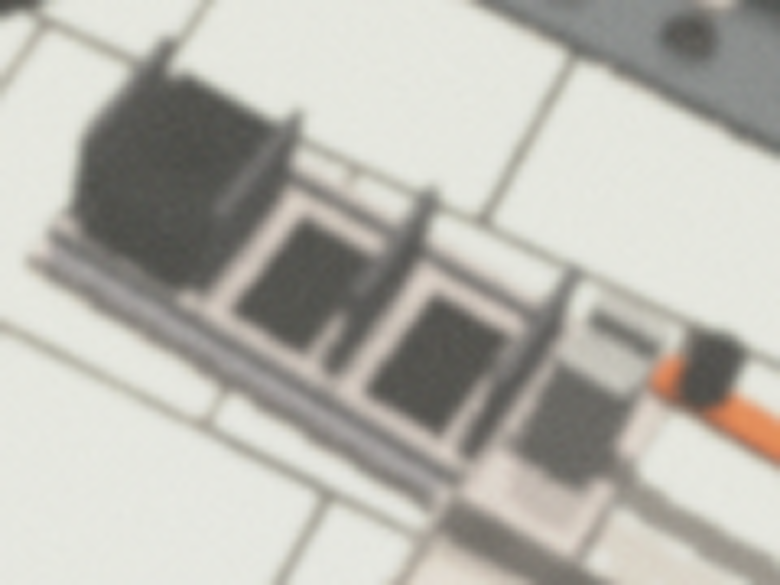

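```bash
cat > fit.py <<'E'
from h import *
from scipy.optimize import least_squares
def fit(obs,x0):
    # obs: list (cam, localXYZ mm, uv)
    def f(p):
        r=[]
        c,s=np.cos(p[2]),np.sin(p[2])
        for cam,l,uv in obs:
            l=np.array(l)/1000.
            P=[p[0]+c*l[0]-s*l[1],p[1]+s*l[0]+c*l[1],l[2]]
            r+=list(proj(cam,P)-uv)
        return np.array(r)
    o=least_squares(f,x0,loss='soft_l1'); return o.x,f(o.x).reshape(-1,2)
def L(p,l):
    c,s=np.cos(p[2]),np.sin(p[2]);l=np.array(l)/1000.
    return [p[0]+c*l[0]-s*l[1],p[1]+s*l[0]+c*l[1],l[2]]
def z(uv,off,s): return np.array([(uv[0]+.5)/s-.5+off[0],(uv[1]+.5)/s-.5+off[1]])
E
cat > m1.py <<'E'
from fit import *
T=lambda l,u:('top',l,z(u,(362,185),8)); S=lambda l,u:('scene',l,z(u,(362,255),6.5))
obs=[T((46,101,8),(90,57)),T((46,-101,8),(718,115)),T((-46,-101,8),(695,402)),T((-46,101,8),(62,335)),
S((-46,101,8),(30,260)),S((27,76.5,60),(170,42)),S((27,25.5,60),(297,112)),S((27,-25.5,60),(432,188)),S((27,-76.5,60),(573,268))]
p,r=fit(obs,[.5,-.2,0]);print('disp',p.round(4));print(r.round(1))
pt,r=fit(obs[:4],[.5,-.2,0]);print('top only',pt.round(4))
ps,r=fit(obs[4:],[.5,-.2,0]);print('scene only',ps.round(4))
T=lambda l,u:('top',l,z(u,(270,235),8)); S=lambda l,u:('scene',l,z(u,(150,215),3.6))
for n,t,s in(('c',(85,215),(392,186)),('a',(403,238),(519,268)),('b',(688,208),(652,322))):
    print(n,unproj('top',z(t,(270,235),8),.052).round(4),unproj('scene',z(s,(150,215),3.6),.052).round(4))
T=lambda l,u:('top',l,z(u,(270,235),8))
for n,o in (('a',[T((0,0,52),(403,238)),T((33+2.5,15,45),(377,115)),T((35.5,-15,45),(468,127)),T((-35.5,15,45),(330,360)),T((-35.5,-15,45),(435,370)),T((38,25,8),(340,115)),T((38,-25,8),(495,130)),T((-38,-25,8),(465,372))]),
 ('b',[T((0,0,52),(688,208)),T((35.5,15,45),(650,90)),T((35.5,-15,45),(745,98)),T((38,25,8),(615,88)),T((38,-25,8),(767,98)),T((-38,25,8),(588,325)),T((-38,-25,8),(740,340)),T((-35.5,-15,45),(720,337))])):
    p,r=fit(o,[.45,0,0]);print(n,p.round(4),r.round(1).tolist())
# tray corners
T=lambda l,u:('top',l,z(u,(360,180),4.2))
o=[T((50,70,30),(307,238)),T((50,-70,30),(545,250)),T((-50,-70,30),(535,412)),T((-50,70,30),(294,398))]
p,r=fit(o,[.45,-.3,0]);print('tray',p.round(4),r.round(1).tolist())
print('knob',unproj('top',z((429,143),(360,180),4.2),.094).round(4))
E
python3 m1.py
```

```text
disp [ 0.5888 -0.2645 -0.0716]
[[-5.   0.1]
 [-4.4 -0.7]
 [-3.7 -0.7]
 [-4.   1.3]
 [-6.3 -2.5]
 [ 1.3  0.9]
 [ 2.3  1.2]
 [ 2.8  1. ]
 [ 3.3  0.6]]
top only [ 0.589  -0.2753 -0.0917]
scene only [ 0.5881 -0.2603 -0.0607]
c [0.462  0.0509 0.052 ] [0.4641 0.0502 0.052 ]
a [ 0.4557 -0.0457  0.052 ] [ 0.4548 -0.0491  0.052 ]
b [ 0.4654 -0.1325  0.052 ] [ 0.4642 -0.1347  0.052 ]
a [ 0.4554 -0.0459 -0.1325] [[0.1, 0.1], [-0.8, 0.4], [-0.0, 0.6], [1.0, -1.5], [0.1, -1.0], [-0.2, -0.3], [0.2, 0.6], [-0.2, 0.4]]
b [ 0.4653 -0.1324 -0.1035] [[-0.0, 0.0], [-0.1, -0.2], [0.2, 0.2], [-0.6, -0.4], [0.1, 0.6], [-0.4, 0.1], [0.4, 0.4], [0.3, -0.9]]
tray [ 0.4776 -0.3934 -0.0641] [[0.1, -1.6], [-0.8, -0.4], [-0.2, 1.2], [1.0, 0.5]]
knob [ 0.5776 -0.3832  0.094 ]
```

```bash
cat > m2.py <<'E'
from fit import *
T=lambda l,u:('top',l,z(u,(362,185),8)); S=lambda l,u:('scene',l,z(u,(362,255),6.5))
obs=[T((27,25.5,60),(285,112)),T((27,-25.5,60),(448,128)),T((27,-76.5,60),(614,145)),T((-27,-76.5,60),(607,300)),T((-27,-25.5,60),(437,300)),
S((27,76.5,60),(170,42)),S((27,25.5,60),(297,112)),S((27,-25.5,60),(432,188)),S((27,-76.5,60),(573,268))]
p,r=fit(obs,[.5,-.2,0]);print('disp',p.round(4));print(r.round(1))
k=np.array([.5776,-.3832])
print('knob local y', -np.hypot(*(k-p[:2])), 'dir yaw',np.arctan2(*(p[:2]-k))*-1)
import sys
def draw(im,cam,p,sc,off,fn,segs,col=(0,255,0)):
    big=im
    for a,b in segs:
        A=(proj(cam,L(p,a))-off+.5)*sc-.5;B=(proj(cam,L(p,b))-off+.5)*sc-.5
        cv2.line(big,tuple(np.round(A).astype(int).tolist()),tuple(np.round(B).astype(int).tolist()),col,1)
    cv2.imwrite('pics/'+fn,big)
def rect(x0,x1,y0,y1,zz):
    q=[(x0,y0,zz),(x1,y0,zz),(x1,y1,zz),(x0,y1,zz)];return [(q[i],q[(i+1)%4]) for i in range(4)]
segs=[]
for y in(-76.5,-25.5,25.5,76.5): segs+=rect(-27,27,y-2.5,y+2.5,60)
segs+=rect(-33.5,33.5,-23,23,8)
segs+=rect(-16,16,-112,-88,70)
if __name__=='__main__':
    for cam,off,s,im in(('top',(362,185),8,'d1'),('scene',(362,255),6.5,'d3')):
        draw(cv2.imread(f'pics/{im}.png'),cam,p,s,np.array(off),f'o_{im}.png',segs)
E
python3 m2.py
```

```text
disp [ 0.5888 -0.2578 -0.0864]
[[ 0.4 -0.1]
 [ 0.7 -0.2]
 [ 0.6 -0.3]
 [-0.2  2.1]
 [ 0.3  0.2]
 [-1.1 -0.6]
 [-0.3 -0.2]
 [-0.1 -0.2]
 [ 0.1 -0.4]]
knob local y -0.12594831743170098 dir yaw -0.0893939297463889
```

View pics/o_d1.png

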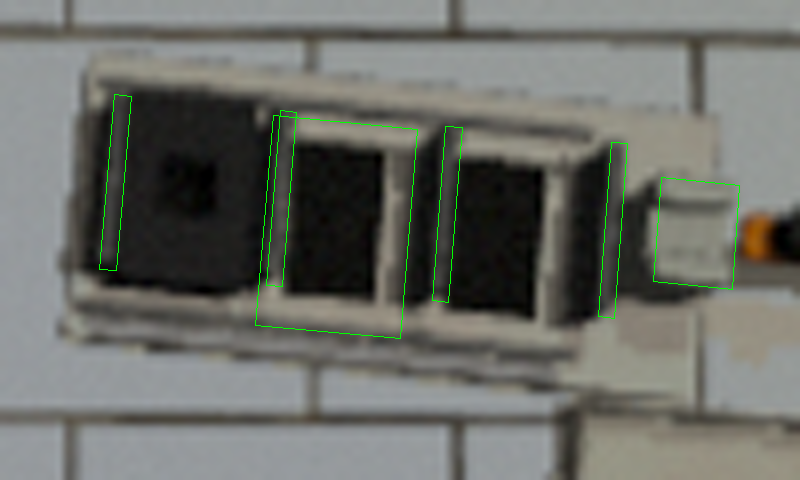

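View pics/o_d3.png

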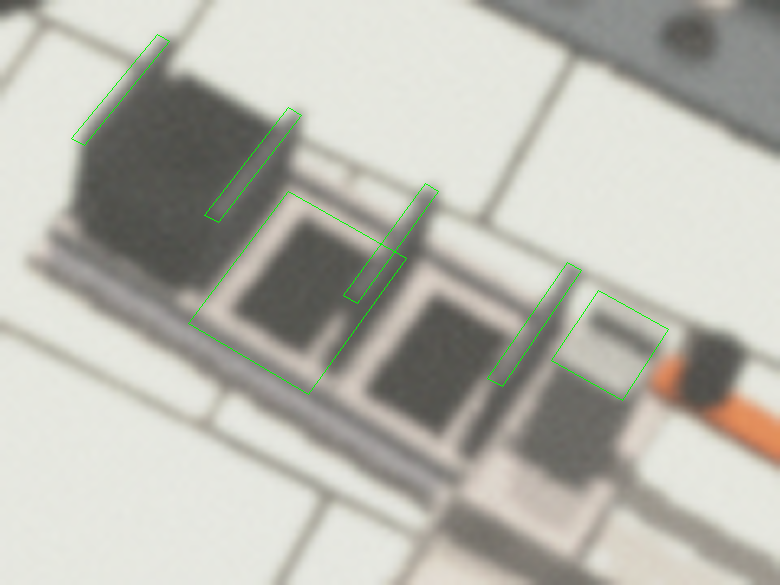

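```bash
cat > plan.py <<'E'
from h import *
from scipy.spatial.transform import Rotation as Ro
def head(s):
    R=Ro.from_rotvec(s['tool_rot']).as_matrix(); return np.arctan2(R[1,1],R[0,1]),R
def plan(wps,s=None,step=5.5,turn=.17):
    """wps: (jaw,x,y,z,heading,[step cm])"""
    s=s or st(); h,R=head(s); print('head',h.round(4),'tilt',R[:,2].round(4),'q7',s['joint_positions'][6].round(2))
    p=np.array(s['position'],float); rows=[]
    for w in wps:
        jaw,x,y,zz,ht=w[:5]; stp=w[5] if len(w)>5 else step
        d=np.array([x,y,zz])-p; dh=(ht-h+np.pi)%(2*np.pi)-np.pi
        n=max(1,int(np.ceil(max(np.linalg.norm(d)*100/stp,abs(dh)/turn)-1e-6)))
        p0=p.copy();h0=h
        for i in range(1,n+1):
            tgt=p0+d*i/n; th=h0+dh*i/n; e=tgt-p
            X=np.array([-np.sin(h),np.cos(h),0]);Y=np.array([np.cos(h),np.sin(h),0])
            r=[round(100*e@X,1),round(100*e@Y,1),round(-100*e[2],1)]; sp=round(-(th-h),2)
            rows.append([jaw,*[v+0. for v in r],sp+0.]); p=p+(r[0]*X+r[1]*Y)/100-np.array([0,0,r[2]/100]); h-=sp
    print(len(rows));print('['+','.join('['+','.join(f'{v:g}' for v in r)+']' for r in rows)+']'); print('end',p.round(4),round(h,4))
E
python3 - <<'E'
from plan import *
print(unproj('top',(400,290),0),unproj('top',z(( 187,183),(362,185),8),.04) if 0 else '')
import fit
print(fit.unproj('top',fit.z((187,183),(362,185),8),.04))
plan([(0.1,.14,.47,.22,1.0),(0.1,.34,.34,.2,.7),(0.1,.46,.05,.2,.3),(0.1,.475,-.18,.2,-.0864)])
E
```

```text
[ 0.39427315 -0.24877087  0.        ] 
[ 0.5980845  -0.20621726  0.04      ]
t 0.1 p [0.1663 0.6279 0.2296] rot [-4.050e-01 -3.115e+00  3.000e-03] w 1.004 f [-0.4  0.9 -0.1]
head 1.3121 tilt [-4.0e-04 -1.7e-03 -1.0e+00] q7 -0.06
19
[[0.1,-0.5,-5.3,0.3,0.1],[0.1,-1,-5.2,0.3,0.11],[0.1,-1.6,-5.1,0.4,0.1],[0.1,-4.8,0,0.4,0.06],[0.1,-4.8,0.2,0.4,0.06],[0.1,-4.7,0.5,0.4,0.06],[0.1,-4.7,0.8,0.4,0.06],[0.1,-4.7,1.1,0.4,0.06],[0.1,-5,-1.6,0,0.07],[0.1,-5,-1.2,0,0.06],[0.1,-5.2,-1,0,0.07],[0.1,-5.2,-0.5,0,0.07],[0.1,-5.2,-0.2,0,0.07],[0.1,-5.2,0.1,0,0.06],[0.1,-4.5,-1.1,0,0.08],[0.1,-4.5,-0.7,0,0.08],[0.1,-4.6,-0.3,0,0.07],[0.1,-4.6,-0.1,0,0.08],[0.1,-4.6,0.4,0,0.08]]
end [ 0.4751 -0.1796  0.1996] -0.0879
```

Call:
play_rows([
  [0.1, -0.5, -5.3, 0.3, 0.1],
  [0.1, -1, -5.2, 0.3, 0.11],
  [0.1, -1.6, -5.1, 0.4, 0.1],
  [0.1, -4.8, 0, 0.4, 0.06],
  [0.1, -4.8, 0.2, 0.4, 0.06],
  [0.1, -4.7, 0.5, 0.4, 0.06],
  [0.1, -4.7, 0.8, 0.4, 0.06],
  [0.1, -4.7, 1.1, 0.4, 0.06],
  [0.1, -5, -1.6, 0, 0.07],
  [0.1, -5, -1.2, 0, 0.06],
  [0.1, -5.2, -1, 0, 0.07],
  [0.1, -5.2, -0.5, 0, 0.07],
  [0.1, -5.2, -0.2, 0, 0.07],
  [0.1, -5.2, 0.1, 0, 0.06],
  [0.1, -4.5, -1.1, 0, 0.08],
  [0.1, -4.5, -0.7, 0, 0.08],
  [0.1, -4.6, -0.3, 0, 0.07],
  [0.1, -4.6, -0.1, 0, 0.08],
  [0.1, -4.6, 0.4, 0, 0.08],
], force=25)

```text
time: 2.48
position: [0.4749, -0.1804, 0.2004]
tool_rot: [-2.319, -2.119, -0.001]
ft_force: [-0.0, -0.0, -0.0]
grip_width: 0.897
```

```bash
python3 - <<'E'
from plan import *
snap('scene','s1.png');snap('top','t1.png')
plan([(0.1,.595,-.207,.13,-.0864),(0.1,.595,-.207,.04,-.0864,3)])
E
```

```text
t 2.58 p [ 0.4741 -0.1851  0.2007] rot [ 2.325  2.109 -0.003] w 0.9 f [-0.8 -1.  -0.1]
head -0.0976 tilt [ 1.0e-04 -3.2e-03 -1.0e+00] q7 0.25
6
[[0.1,-0.3,4.1,2.4,0],[0.1,-0.4,4.1,2.3,-0.01],[0.1,-0.3,4,2.4,0],[0.1,0,0,3,0],[0.1,0,0,3,0],[0.1,0,0,3,0]]
end [ 0.5946 -0.2066  0.0397] -0.0876
```

Call:
play_rows([
  [0.1, -0.3, 4.1, 2.4, 0],
  [0.1, -0.4, 4.1, 2.3, -0.01],
  [0.1, -0.3, 4, 2.4, 0],
  [0.1, 0, 0, 2, 0],
  [0.1, 0, 0, 0, 0],
  [0.1, 0, 0, 0, 0],
])

```text
time: 3.32
position: [0.5954, -0.1995, 0.1106]
tool_rot: [2.307, 2.132, 0.002]
ft_force: [-1.0, 0.1, -0.0]
grip_width: 0.9
```

```bash
python3 - <<'E'
from plan import *
plan([(0.1,.595,-.207,.025,-.0864,2)])
import cv2
i=snap('scene','s2.png'); j=snap('top','t2.png')
cv2.imwrite('pics/s2c.png',cv2.resize(cv2.imread('pics/s2.png')[170:350,330:530],None,fx=3.5,fy=3.5,interpolation=2))
E
```

```text
t 3.33 p [ 0.5954 -0.1995  0.1106] rot [2.307e+00 2.132e+00 2.000e-03] w 0.9 f [-1.   0.1 -0. ]
head -0.0787 tilt [ 1.1e-03  6.0e-04 -1.0e+00] q7 0.47
5
[[0.1,-0.1,0,1.7,0],[0.1,-0.2,0,1.7,0],[0.1,-0.1,0,1.7,0],[0.1,-0.2,0,1.7,0.01],[0.1,-0.1,0,1.8,0]]
end [ 0.5949 -0.2065  0.0246] -0.0887
```

View pics/s2c.png

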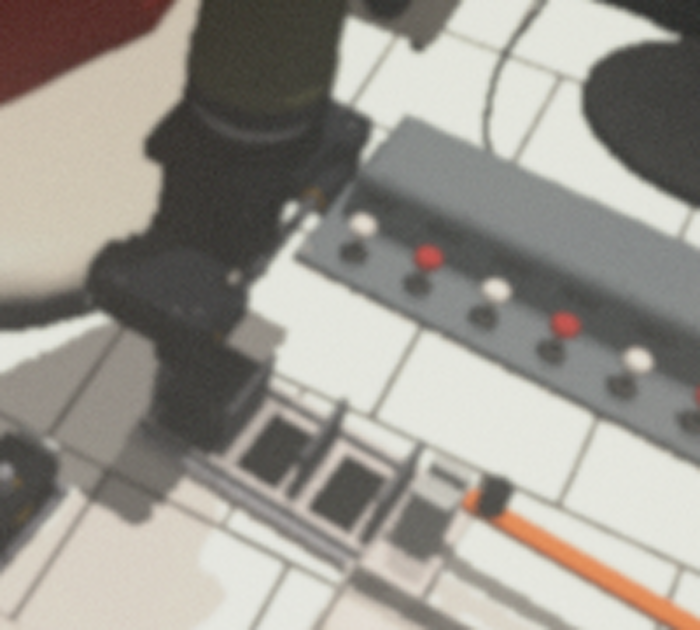

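View pics/t2.png

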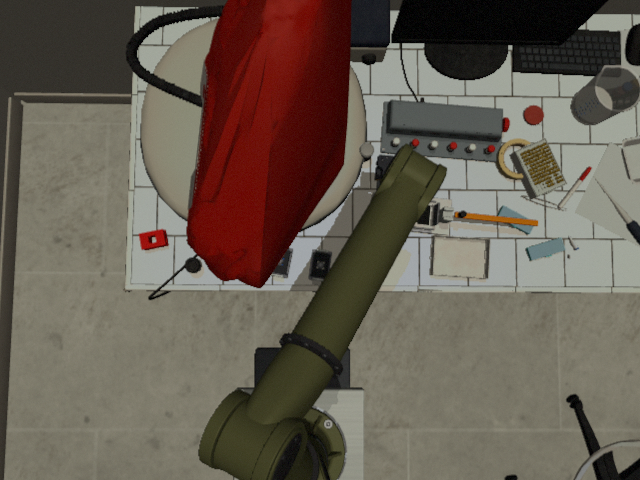

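Call:
play_rows([
  [0.1, -0.2, 0, 1.7, 0],
  [0.1, -0.2, 0, 1.7, 0],
  [0.1, -0.2, 0, 1.7, 0.01],
  [0.1, -0.1, 0, 1.7, 0],
  [0.1, 0, 0, 1.7, 0],
  [0.1, 0, 0, 0, 0],
  [0.1, 0, 0, 0, 0],
  [0.5, 0, 0, 0, 0],
  [0.5, 0, 0, 0, 0],
  [0.5, 0, 0, 0, 0],
  [0.5, 0, 0, 0, 0],
  [0.5, 0, 0, 0, 0],
])

```text
time: 4.92
position: [0.5959, -0.2064, 0.0251]
tool_rot: [2.316, 2.121, 0.001]
ft_force: [-0.6, 0.4, 3.4]
grip_width: 0.686
```

```bash
python3 - <<'E'
from plan import *
plan([(0.5,.595,-.207,.13,-.0864,3)])
E
```

```text
t 4.92 p [ 0.5959 -0.2064  0.0251] rot [2.316e+00 2.121e+00 1.000e-03] w 0.686 f [-0.6  0.4  3.4]
head -0.0879 tilt [ 1.1e-03  1.0e-04 -1.0e+00] q7 0.53
4
[[0.5,0,0,-2.6,0],[0.5,0,0,-2.6,0],[0.5,-0.1,-0.1,-2.7,0],[0.5,0,0,-2.6,0]]
end [ 0.5948 -0.2073  0.1301] -0.0879
```

Call:
play_rows([
  [0.5, 0, 0, -1, 0],
  [0.5, 0, 0, -2.6, 0],
  [0.5, 0, 0, -2.6, 0],
  [0.5, 0, 0, -2.6, 0],
  [0.5, 0, 0, -2, 0],
  [0.5, 0, 0, 0, 0],
])

```text
time: 5.68
position: [0.5962, -0.2069, 0.1342]
tool_rot: [2.315, 2.12, 0.003]
ft_force: [-0.3, 0.5, -0.8]
grip_width: 0.686
```

```bash
python3 - <<'E'
from plan import *
plan([(0.5,.478,-.393,.12,-1.63),(.5,.478,-.393,.025,-1.63,3)])
snap('scene','s3.png');snap('top','t3.png')
E
```

```text
t 5.67 p [ 0.5962 -0.2069  0.1342] rot [2.315 2.12  0.003] w 0.686 f [-0.3  0.5 -0.8]
head -0.088 tilt [ 2.8e-03 -5.0e-04 -1.0e+00] q7 0.46
14
[[0.5,-2,-1,0.1,0.15],[0.5,-2,-0.7,0.2,0.16],[0.5,-2.2,-0.4,0.1,0.15],[0.5,-2.2,0,0.2,0.16],[0.5,-2.2,0.3,0.1,0.15],[0.5,-2.1,0.6,0.2,0.16],[0.5,-2,1,0.1,0.15],[0.5,-1.8,1.2,0.1,0.15],[0.5,-1.6,1.6,0.2,0.16],[0.5,-1.4,1.7,0.1,0.15],[0.5,0,0,2.4,0],[0.5,0,0,2.4,0],[0.5,0,0,2.3,0],[0.5,0,0,2.4,0]]
end [ 0.4778 -0.393   0.0252] -1.628
```

View pics/s3.png

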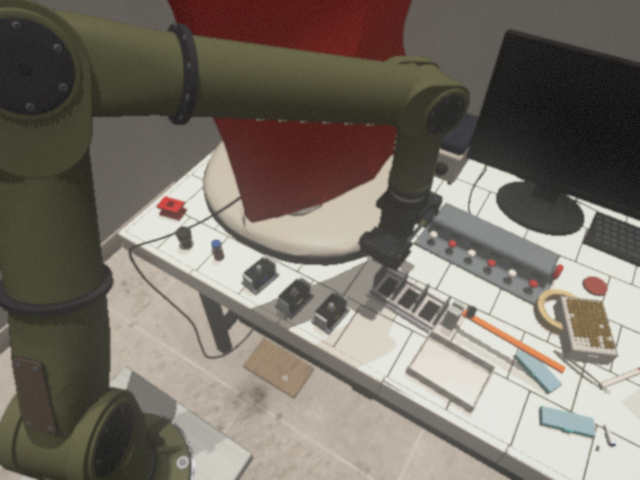

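Call:
play_rows([
  [0.5, -2, -1, 0.1, 0.15],
  [0.5, -2, -0.7, 0.2, 0.16],
  [0.5, -2.2, -0.4, 0.1, 0.15],
  [0.5, -2.2, 0, 0.2, 0.16],
  [0.5, -2.2, 0.3, 0.1, 0.15],
  [0.5, -2.1, 0.6, 0.2, 0.16],
  [0.5, -2, 1, 0.1, 0.15],
  [0.5, -1.8, 1.2, 0.1, 0.15],
  [0.5, -1.6, 1.6, 0.2, 0.16],
  [0.5, -1.4, 1.7, 0.1, 0.15],
  [0.5, 0, 0, 3, 0],
  [0.5, 0, 0, 3, 0],
  [0.5, 0, 0, 2, 0],
  [0.5, 0, 0, 1, 0],
  [0.5, 0, 0, 0.5, 0],
  [0.5, 0, 0, 0, 0],
])

```text
time: 7.78
position: [0.4772, -0.3927, 0.0239]
tool_rot: [3.14, -0.09, 0.001]
ft_force: [0.1, -0.6, -1.0]
grip_width: 0.687
```

Call:
play_rows([
  [0.5, 0, 0, 0.3, 0],
  [0.5, 0, 0, 0, 0],
  [0.2, 0, 0, 0, 0],
  [0.2, 0, 0, 0, 0],
  [0.2, 0, 0, -1, 0],
  [0.2, 0, 0, -3, 0],
  [0.2, 0, 0, -5, 0],
  [0.2, 0, 0, -5, 0],
  [0.2, 0, 0, 0, 0],
  [0.2, 0, 0, 0, 0],
])

```text
time: 9.02
position: [0.477, -0.3922, 0.1606]
tool_rot: [-3.14, 0.09, -0.001]
ft_force: [0.4, -0.1, -1.5]
grip_width: 0.799
```

```bash
python3 - <<'E'
from plan import *
st()
snap('scene','s4.png');snap('top','t4.png')
b=cv2.imread('pics/t4.png');cv2.imwrite('pics/t4c.png',cv2.resize(b[230:300,260:500],None,fx=3.3,fy=3.3,interpolation=2))
E
```

```text
t 9.03 p [ 0.477  -0.3922  0.1606] rot [-3.14e+00  9.00e-02 -1.00e-03] w 0.799 f [ 0.4 -0.1 -1.5]
```

View pics/s4.png

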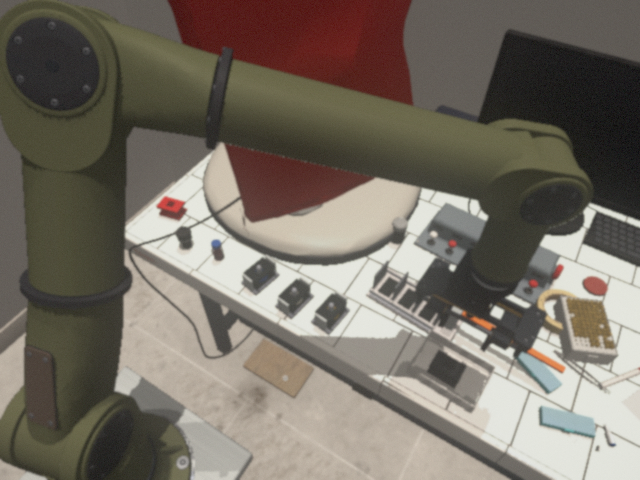

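View pics/t4c.png

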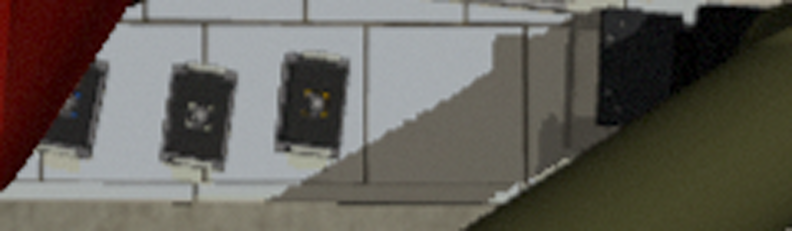

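```bash
python3 - <<'E'
from plan import *
plan([(0.3,.465,-.1333,.13,-1.674),(.3,.465,-.1333,.1,-1.674,3)])
E
```

```text
t 9.12 p [ 0.4766 -0.3917  0.1594] rot [-3.139e+00  9.000e-02  2.000e-03] w 0.798 f [0.1 0.5 0.3]
head -1.6279 tilt [-0.0014  0.0015 -1.    ] q7 -0.59
7
[[0.3,-0.5,-5.1,0.6,0.01],[0.3,-0.6,-5.2,0.6,0.01],[0.3,-0.6,-5.1,0.6,0.01],[0.3,-0.7,-5.1,0.6,0.01],[0.3,-0.7,-5.2,0.5,0.01],[0.3,0,0,1.5,0],[0.3,0,0,1.5,0]]
end [ 0.4655 -0.1331  0.1004] -1.6779
```

Call:
play_rows([
  [0.3, -0.5, -5.1, 0.6, 0.01],
  [0.3, -0.6, -5.2, 0.6, 0.01],
  [0.3, -0.6, -5.1, 0.6, 0.01],
  [0.3, -0.7, -5.1, 0.6, 0.01],
  [0.3, -0.7, -5.2, 0.5, 0.01],
  [0.3, 0, 0, 1.5, 0],
  [0.3, 0, 0, 1, 0],
  [0.3, 0, 0, 0, 0],
  [0.3, 0, 0, 0, 0],
])

```text
time: 10.25
position: [0.4657, -0.1354, 0.1066]
tool_rot: [3.136, -0.173, -0.0]
ft_force: [0.1, -0.6, -0.1]
grip_width: 0.7
```

```bash
python3 - <<'E'
from plan import *
plan([(0.3,.465,-.1333,.024,-1.674,2.6)])
snap('scene','s5.png')
cv2.imwrite('pics/s5c.png',cv2.resize(cv2.imread('pics/s5.png')[200:360,200:420],None,fx=3.5,fy=3.5,interpolation=2))
E
```

```text
t 10.25 p [ 0.4657 -0.1354  0.1066] rot [ 3.136 -0.173 -0.   ] w 0.7 f [ 0.1 -0.6 -0.1]
head -1.6808 tilt [-3.0e-04 -1.3e-03 -1.0e+00] q7 -1.31
4
[[0.3,0,-0.1,2.1,0],[0.3,0,0,2,0],[0.3,-0.1,-0.1,2.1,-0.01],[0.3,0,0,2.1,0]]
end [ 0.4649 -0.1333  0.0236] -1.6708
```

View pics/s5c.png

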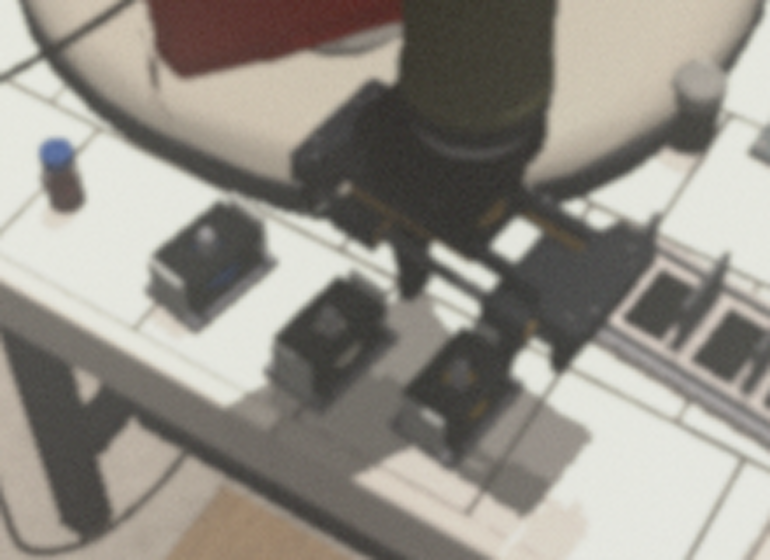

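Call:
play_rows([
  [0.3, 0, -0.1, 2.1, 0],
  [0.3, 0, 0, 2, 0],
  [0.3, -0.1, -0.1, 2.1, -0.01],
  [0.3, 0, 0, 2.1, 0],
  [0.3, 0, 0, 0, 0],
  [0.3, 0, 0, 0, 0],
  [0.6, 0, 0, 0, 0],
  [0.6, 0, 0, 0, 0],
  [0.6, 0, 0, 0, 0],
  [0.6, 0, 0, 0, 0],
  [0.6, 0, 0, 0, 0],
])

```text
time: 11.68
position: [0.4656, -0.1319, 0.024]
tool_rot: [-3.138, 0.153, -0.001]
ft_force: [-1.0, -0.8, 5.5]
grip_width: 0.45
```

```bash
python3 - <<'E'
from plan import *
st()
E
```

```text
t 11.68 p [ 0.4656 -0.1319  0.024 ] rot [-3.138e+00  1.530e-01 -1.000e-03] w 0.45 f [-1.  -0.8  5.5]
```

Call:
play_rows([
  [0.6, 0, 0, -0.5, 0],
  [0.6, 0, 0, -1.5, 0],
  [0.6, 0, 0, -2, 0],
  [0.6, 0, 0, -2, 0],
  [0.6, 0, 0, -2.5, 0],
  [0.6, 0, 0, -2, 0],
  [0.6, 0, 0, 0, 0],
  [0.6, 0, 0, 0, 0],
])

```text
time: 12.68
position: [0.4647, -0.1313, 0.1281]
tool_rot: [-3.137, 0.152, 0.001]
ft_force: [-0.5, 0.1, -1.1]
grip_width: 0.455
```

```bash
python3 - <<'E'
from plan import *
plan([(0.6,.48,-.24,.1,-1.657,4.5),(.6,.48,-.24,.03,-1.657,2.5),(.6,.48,-.24,.02,-1.657,.5)])
snap('scene','s6.png')
cv2.imwrite('pics/s6c.png',cv2.resize(cv2.imread('pics/s6.png')[200:360,200:420],None,fx=3.5,fy=3.5,interpolation=2))
E
```

```text
t 12.68 p [ 0.4647 -0.1313  0.1281] rot [-3.137e+00  1.520e-01  1.000e-03] w 0.455 f [-0.5  0.1 -1.1]
head -1.6677 tilt [-6.e-04  8.e-04 -1.e+00] q7 -1.38
9
[[0.6,0.9,3.6,0.9,0],[0.6,0.8,3.5,1,-0.01],[0.6,0.8,3.6,0.9,0],[0.6,0,0,2.3,0],[0.6,0,0,2.4,0],[0.6,0,0,2.3,0],[0.6,0,0,0.3,0],[0.6,0,0,0.4,0],[0.6,0,0,0.3,0]]
end [ 0.4796 -0.2402  0.0201] -1.6577
```

View pics/s6c.png

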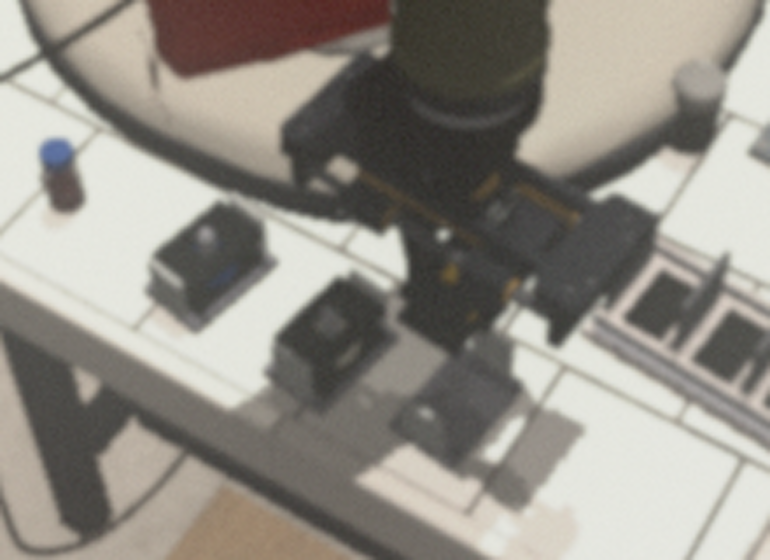

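Call:
play_rows([
  [0.6, 0.9, 3.6, 0.9, 0],
  [0.6, 0.8, 3.5, 1, -0.01],
  [0.6, 0.8, 3.6, 0.9, 0],
  [0.6, 0, 0, 2.3, 0],
  [0.6, 0, 0, 2.4, 0],
  [0.6, 0, 0, 2, 0],
  [0.6, 0, 0, 0.8, 0],
  [0.6, 0, 0, 0.4, 0],
  [0.6, 0, 0, 0, 0],
  [0.6, 0, 0, 0.2, 0],
  [0.6, 0, 0, 0, 0],
  [0.6, 0, 0, 0, 0],
])

```text
time: 14.22
position: [0.4803, -0.2406, 0.0198]
tool_rot: [-3.139, 0.137, -0.001]
ft_force: [0.7, 0.3, -1.6]
grip_width: 0.451
```

Call:
play_rows([
  [0.6, 0, 0, 0.2, 0],
  [0.6, 0, 0, 0.1, 0],
  [0.6, 0, 0, 0.1, 0],
  [0.6, 0, 0, 0, 0],
  [0.6, 0, 0, 0, 0],
])

```text
time: 14.85
position: [0.48, -0.2405, 0.016]
tool_rot: [-3.138, 0.137, 0.0]
ft_force: [-2.5, 2.3, 4.7]
grip_width: 0.455
```

Call:
play_rows([
  [0.3, 0, 0, 0, 0],
  [0.3, 0, 0, 0, 0],
  [0.3, 0, 0, 0, 0],
  [0.3, 0, 0, -2, 0],
  [0.3, 0, 0, -4, 0],
  [0.12, 0, 0, -3, -0.1],
  [0.12, 0, 0, 0, -0.17],
  [0.12, 0, 0, 0, -0.17],
  [0.12, 0, 0, 0, -0.17],
  [0.12, 0, 0, 0, -0.17],
  [0.12, 0, 0, 0, -0.17],
  [0.12, 0, 0, 0, -0.17],
  [0.12, 0, 0, 0, -0.17],
  [0.12, 0, 0, 0, -0.17],
  [0.12, 0, 0, 0, -0.11],
  [0.12, 0, 0, 0, 0],
  [0.12, 0, 0, 0, 0],
])

```text
time: 16.98
position: [0.4801, -0.2409, 0.1062]
tool_rot: [2.319, 2.119, 0.001]
ft_force: [0.3, 0.2, -0.5]
grip_width: 0.875
```

```bash
python3 - <<'E'
from plan import *
plan([(0.12,.48,-.2405,.018,-.0864,2)])
snap('scene','s7.png')
cv2.imwrite('pics/s7c.png',cv2.resize(cv2.imread('pics/s7.png')[200:400,240:480],None,fx=3,fy=3,interpolation=2))
E
```

```text
t 16.98 p [ 0.4801 -0.2409  0.1062] rot [2.319e+00 2.119e+00 1.000e-03] w 0.875 f [ 0.3  0.2 -0.5]
head -0.0902 tilt [ 8.e-04 -2.e-04 -1.e+00] q7 0.5
5
[[0.12,0,0,1.8,0],[0.12,0,0,1.7,0],[0.12,0,0,1.8,0],[0.12,0,0,1.8,0],[0.12,0,0,1.7,0]]
end [ 0.4801 -0.2409  0.0182] -0.0902
```

View pics/s7c.png

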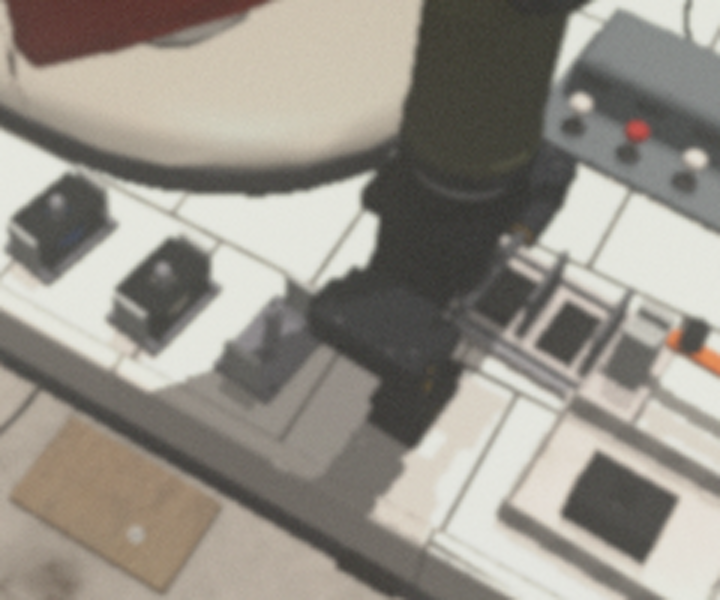

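Call:
play_rows([
  [0.12, 0, 0, 1.8, 0],
  [0.12, 0, 0, 1.7, 0],
  [0.12, 0, 0, 1.8, 0],
  [0.12, 0, 0, 1.8, 0],
  [0.12, 0, 0, 1.7, 0],
  [0.12, 0, 0, 0, 0],
  [0.12, 0, 0, 0, 0],
  [0.4, 0, 0, 0, 0],
  [0.4, 0, 0, 0, 0],
  [0.4, 0, 0, 0, 0],
  [0.4, 0, 0, 0, 0],
  [0.4, 0, 0, 0, 0],
])

```text
time: 18.52
position: [0.4804, -0.2407, 0.018]
tool_rot: [2.317, 2.121, 0.001]
ft_force: [-0.6, 0.2, 4.8]
grip_width: 0.681
```

```bash
python3 - <<'E'
from plan import *
st()
E
```

```text
t 18.52 p [ 0.4804 -0.2407  0.018 ] rot [2.317e+00 2.121e+00 1.000e-03] w 0.681 f [-0.6  0.2  4.8]
```

Call:
play_rows([
  [0.4, 0, 0, -0.5, 0],
  [0.4, 0, 0, -2, 0],
  [0.4, 0, 0, -3, 0],
  [0.4, 0, 0, -3, 0],
  [0.4, 0, 0, -2.5, 0],
  [0.4, 0, 0, 0, 0],
  [0.4, 0, 0, 0, 0],
])

```text
time: 19.4
position: [0.4796, -0.2403, 0.1272]
tool_rot: [-2.316, -2.121, -0.0]
ft_force: [0.1, -0.5, -0.8]
grip_width: 0.686
```

```bash
python3 - <<'E'
from plan import *
plan([(0.4,.5844,-.3086,.125,-.0864,4)])
snap('scene','s8.png');snap('top','t8.png')
cv2.imwrite('pics/s8c.png',cv2.resize(cv2.imread('pics/s8.png')[200:400,240:480],None,fx=3,fy=3,interpolation=2))
E
```

```text
t 19.4 p [ 0.4796 -0.2403  0.1272] rot [-2.316 -2.121 -0.   ] w 0.686 f [ 0.1 -0.5 -0.8]
head -0.0879 tilt [-3.e-04  6.e-04 -1.e+00] q7 0.48
4
[[0.4,-1.5,2.8,0.1,0],[0.4,-1.4,2.7,0,0],[0.4,-1.5,2.8,0.1,0],[0.4,-1.5,2.7,0,0]]
end [ 0.584  -0.3087  0.1252] -0.0879
```

View pics/s8c.png

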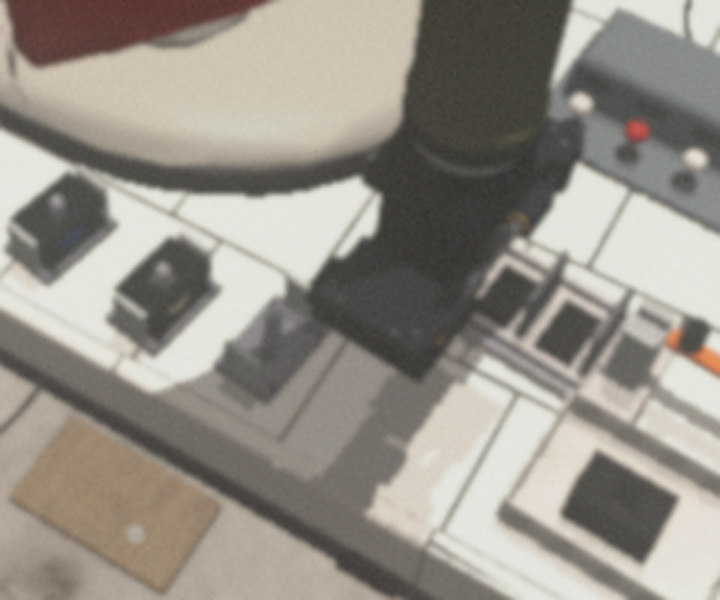

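Call:
play_rows([
  [0.4, -1.5, 2.8, 0.1, 0],
  [0.4, -1.4, 2.7, 0, 0],
  [0.4, -1.5, 2.8, 0.1, 0],
  [0.4, -1.5, 2.7, 0, 0],
  [0.4, 0, 0, 0, 0],
  [0.4, 0, 0, 0, 0],
  [0.4, 0, 0, 0, 0],
])

```text
time: 20.38
position: [0.5836, -0.3084, 0.1252]
tool_rot: [-2.316, -2.121, -0.0]
ft_force: [0.3, 0.5, -0.4]
grip_width: 0.688
```

```bash
python3 - <<'E'
from plan import *
plan([(0.4,.5844,-.3086,.085,-.0864,2)])
snap('scene','s9.png');snap('top','t9.png')
cv2.imwrite('pics/s9c.png',cv2.resize(cv2.imread('pics/s9.png')[190:370,360:560],None,fx=3.5,fy=3.5,interpolation=2))
cv2.imwrite('pics/t9c.png',cv2.resize(cv2.imread('pics/t9.png')[160:280,360:520],None,fx=4.5,fy=4.5,interpolation=2))
E
```

```text
t 20.38 p [ 0.5836 -0.3084  0.1252] rot [-2.316 -2.121 -0.   ] w 0.688 f [ 0.3  0.5 -0.4]
head -0.0881 tilt [-7.e-04  1.e-03 -1.e+00] q7 0.63
3
[[0.4,0,0,1.3,0],[0.4,0,0.1,1.4,0],[0.4,0,0,1.3,0]]
end [ 0.5846 -0.3085  0.0852] -0.0881
```

View pics/s9c.png

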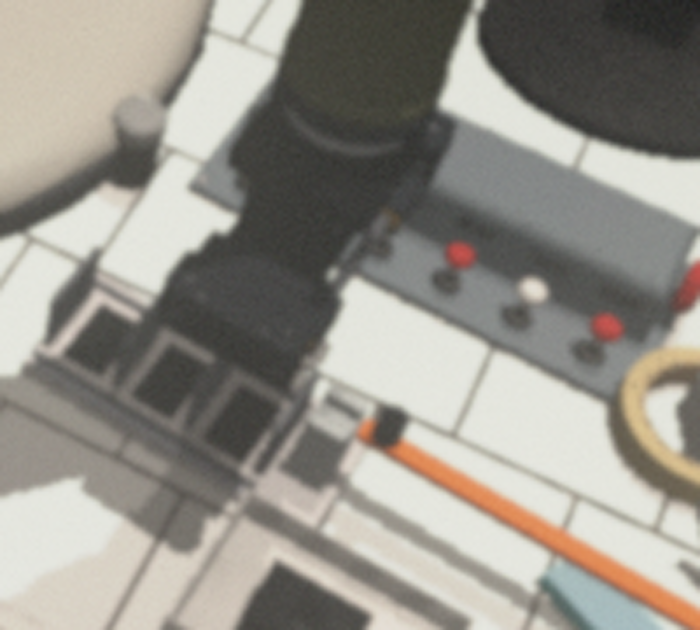

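View pics/t9c.png

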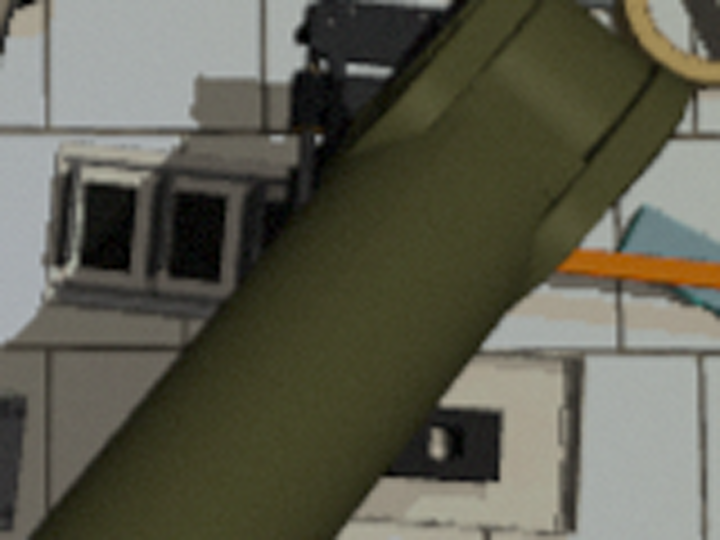

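Call:
play_rows([
  [0.4, 0, 0, 1.3, 0],
  [0.4, 0, 0.1, 1.4, 0],
  [0.4, 0, 0, 1.3, 0],
  [0.4, 0, 0, 1, 0],
  [0.4, 0, 0, 1, 0],
  [0.4, 0, 0, 0, 0],
])

```text
time: 21.22
position: [0.5848, -0.3088, 0.0645]
tool_rot: [-2.316, -2.12, 0.001]
ft_force: [0.7, -0.6, -0.1]
grip_width: 0.684
```

Call:
play_rows([
  [0.4, 0, 0, 1, 0],
  [0.4, 0, 0, 1, 0],
  [0.4, 0, 0, 1, 0],
  [0.4, 0, 0, 0.5, 0],
  [0.4, 0, 0, 0.2, 0],
  [0.4, 0, 0, 0, 0],
  [0.4, 0, 0, 0.1, 0],
  [0.4, 0, 0, 0, 0],
])

```text
time: 22.22
position: [0.5855, -0.3092, 0.0277]
tool_rot: [2.317, 2.121, 0.0]
ft_force: [-0.8, 0.4, -1.3]
grip_width: 0.684
```

Call:
play_rows([
  [0.4, 0, 0, 0.1, 0],
  [0.4, 0, 0, 0.1, 0],
  [0.4, 0, 0, 0, 0],
  [0.4, 0, 0, 0, 0],
])

```text
time: 22.72
position: [0.5855, -0.3092, 0.0261]
tool_rot: [2.317, 2.122, 0.001]
ft_force: [-2.3, 1.0, 5.7]
grip_width: 0.681
```

Contact with the floor. Release and rise.

Call:
play_rows([
  [0.15, 0, 0, 0, 0],
  [0.15, 0, 0, 0, 0],
  [0.15, 0, 0, 0, 0],
  [0.15, 0, 0, -2, 0],
  [0.15, 0, 0, -4, 0],
  [0.15, 0, 0, -5, 0],
  [0.3, -1, -4, -2, 0.15],
  [0.3, -1, -4, 0, 0.17],
  [0.3, 0, -3, 0, 0.17],
  [0.3, 0, 0, 0, 0.17],
  [0.3, 0, 0, 0, 0.17],
  [0.3, 0, 0, 0, 0.17],
  [0.3, 0, 0, 0, 0.17],
  [0.3, 0, 0, 0, 0.17],
  [0.3, 0, 0, 0, 0.17],
  [0.3, 0, 0, 0, 0.1],
  [0.3, 0, 0, 0, 0],
  [0.3, 0, 0, 0, 0],
])

```text
time: 24.98
position: [0.4761, -0.3041, 0.1562]
tool_rot: [-3.135, 0.197, -0.002]
ft_force: [-0.2, 0.0, -0.2]
grip_width: 0.702
```

```bash
python3 - <<'E'
from plan import *
import math
plan([(0.3,.46,-.16,.14,-.1325-math.pi/2,5),(0.3,.4554,-.0470,.12,-.1325-math.pi/2,5)])
snap('scene','s10.png');snap('top','t10.png')
a=cv2.imread('pics/s10.png');b=cv2.imread('pics/t10.png')
cv2.imwrite('pics/s10c.png',cv2.resize(a[200:380,220:480],None,fx=3,fy=3,interpolation=2))
cv2.imwrite('pics/t10c.png',cv2.resize(b[180:300,260:520],None,fx=3,fy=3,interpolation=2))
E
```

```text
t 24.98 p [ 0.4761 -0.3041  0.1562] rot [-3.135e+00  1.970e-01 -2.000e-03] w 0.702 f [-0.2  0.  -0.2]
head -1.6964 tilt [ 1.e-03  2.e-04 -1.e+00] q7 -0.87
6
[[0.3,-1.1,-4.7,0.5,0],[0.3,-1.2,-4.7,0.6,0],[0.3,-1.1,-4.7,0.5,0.01],[0.3,-0.7,-3.7,0.7,0],[0.3,-0.6,-3.7,0.6,0],[0.3,-0.7,-3.7,0.7,0]]
end [ 0.4552 -0.0473  0.1202] -1.7064
```

View pics/s10c.png

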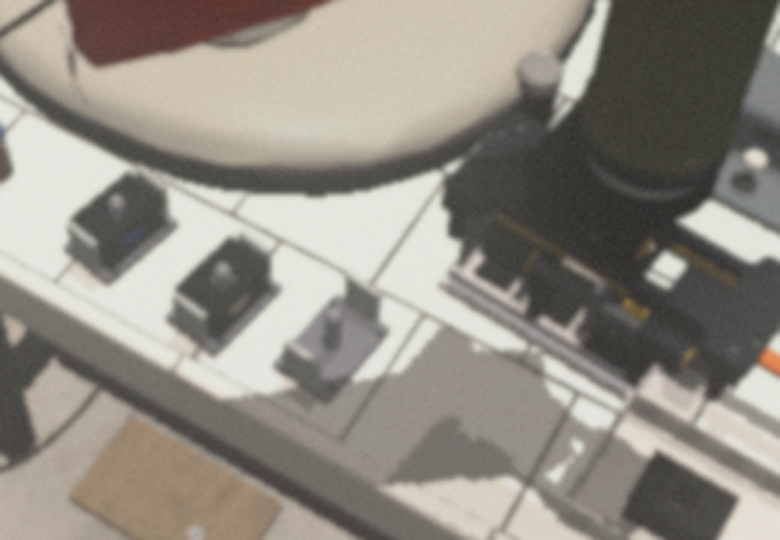

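View pics/t10c.png

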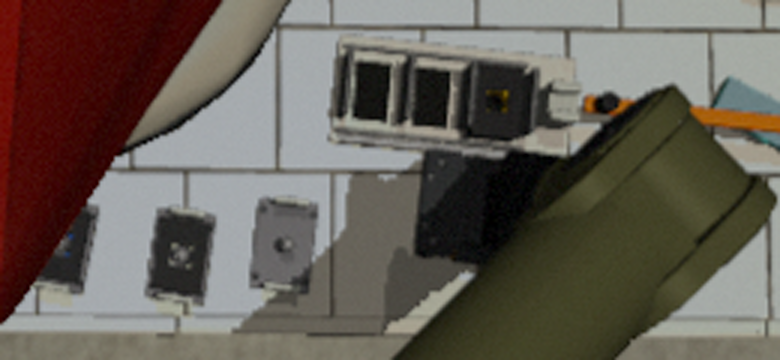

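Call:
play_rows([
  [0.3, -1.1, -4.7, 0.5, 0],
  [0.3, -1.2, -4.7, 0.6, 0],
  [0.3, -1.1, -4.7, 0.5, 0.01],
  [0.3, -0.7, -3.7, 0.7, 0],
  [0.3, -0.6, -3.7, 0.6, 0],
  [0.3, -0.7, -3.7, 0.7, 0],
  [0.3, 0, 0, 1.5, 0],
  [0.3, 0, 0, 0, 0],
  [0.3, 0, 0, 0, 0],
])

```text
time: 26.2
position: [0.4557, -0.0478, 0.105]
tool_rot: [3.134, -0.217, 0.001]
ft_force: [0.8, 0.6, 0.1]
grip_width: 0.702
```

```bash
python3 - <<'E'
from plan import *
plan([(0.3,.4554,-.0465,.024,-1.703,2.6)])
E
```

```text
t 26.2 p [ 0.4557 -0.0478  0.105 ] rot [ 3.134e+00 -2.170e-01  1.000e-03] w 0.702 f [0.8 0.6 0.1]
head -1.7091 tilt [ 6.e-04 -1.e-04 -1.e+00] q7 -1.66
4
[[0.3,0,0,2,0],[0.3,0,-0.1,2.1,0],[0.3,0,0,2,0],[0.3,-0.1,0,2,-0.01]]
end [ 0.4549 -0.0467  0.024 ] -1.6991
```

Call:
play_rows([
  [0.3, 0, 0, 2, 0],
  [0.3, 0, -0.1, 2.1, 0],
  [0.3, 0, 0, 2, 0],
  [0.3, 0, 0, 2, 0],
  [0.3, 0, 0, 0, 0],
  [0.3, 0, 0, 0, 0],
  [0.6, 0, 0, 0, 0],
  [0.6, 0, 0, 0, 0],
  [0.6, 0, 0, 0, 0],
  [0.6, 0, 0, 0, 0],
  [0.6, 0, 0, 0, 0],
])

```text
time: 27.58
position: [0.4559, -0.0461, 0.0239]
tool_rot: [-3.134, 0.215, -0.001]
ft_force: [0.1, 0.1, 5.0]
grip_width: 0.454
```

Call:
play_rows([
  [0.6, 0, 0, -0.5, 0],
  [0.6, 0, 0, -1.5, 0],
  [0.6, 0, 0, -2, 0],
  [0.6, 0, 0, -2, 0],
  [0.6, 0, 0, -2.5, 0],
  [0.6, 0, 0, -2.5, 0],
  [0.6, 0, 0, 0, 0],
  [0.6, 0, 0, 0, 0],
])

```text
time: 28.58
position: [0.4549, -0.0459, 0.1328]
tool_rot: [-3.134, 0.215, 0.002]
ft_force: [-0.4, -0.0, -1.1]
grip_width: 0.455
```

```bash
python3 - <<'E'
from plan import *
plan([(0.6,.48,-.24,.12,-1.657,4.5),(.6,.48,-.24,.03,-1.657,2.5)])
snap('scene','s11.png')
cv2.imwrite('pics/s11c.png',cv2.resize(cv2.imread('pics/s11.png')[200:360,200:420],None,fx=3.5,fy=3.5,interpolation=2))
E
```

```text
t 28.57 p [ 0.4549 -0.0459  0.1328] rot [-3.134e+00  2.150e-01  2.000e-03] w 0.455 f [-0.4 -0.  -1.1]
head -1.7079 tilt [-1.e-03  4.e-04 -1.e+00] q7 -1.74
9
[[0.6,1,3.8,0.3,-0.01],[0.6,1,3.8,0.2,-0.01],[0.6,1,3.8,0.3,-0.01],[0.6,0.9,3.8,0.2,-0.01],[0.6,0.9,3.8,0.3,-0.01],[0.6,0,0,2.2,0],[0.6,0,0,2.3,0],[0.6,0,0,2.2,0],[0.6,0,0,2.3,0]]
end [ 0.4804 -0.2402  0.0298] -1.6579
```

View pics/s11c.png

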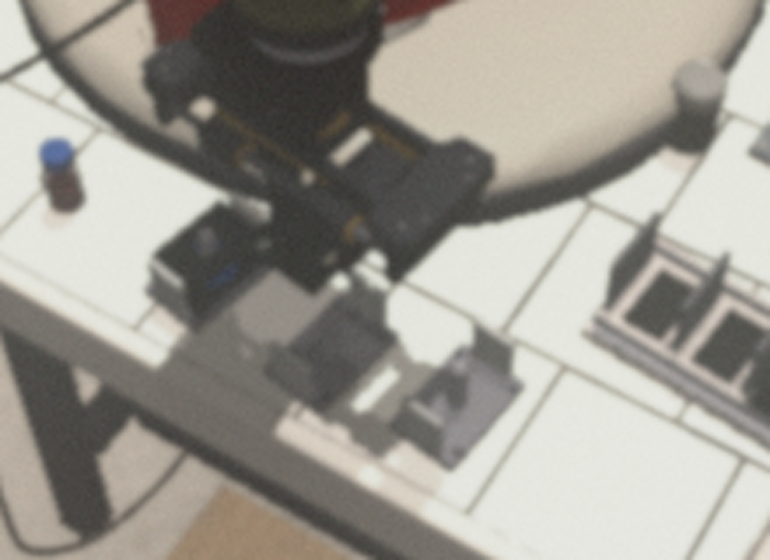

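Call:
play_rows([
  [0.6, 1, 3.8, 0.3, -0.01],
  [0.6, 1, 3.8, 0.2, -0.01],
  [0.6, 1, 3.8, 0.3, -0.01],
  [0.6, 0.9, 3.8, 0.2, -0.01],
  [0.6, 0.9, 3.8, 0.3, -0.01],
  [0.6, 0, 0, 2.2, 0],
  [0.6, 0, 0, 2.3, 0],
  [0.6, 0, 0, 2.2, 0],
  [0.6, 0, 0, 2.3, 0],
  [0.6, 0, 0, 0.6, 0],
  [0.6, 0, 0, 0.3, 0],
  [0.6, 0, 0, 0.2, 0],
  [0.6, 0, 0, 0, 0],
  [0.6, 0, 0, 0, 0],
])

```text
time: 30.38
position: [0.4814, -0.2405, 0.02]
tool_rot: [-3.139, 0.137, -0.002]
ft_force: [0.1, 0.1, 0.1]
grip_width: 0.452
```

Call:
play_rows([
  [0.6, 0, 0, 0.2, 0],
  [0.6, 0, 0, 0.1, 0],
  [0.6, 0, 0, 0.1, 0],
  [0.6, 0, 0, 0, 0],
  [0.6, 0, 0, 0, 0],
])

```text
time: 31.0
position: [0.481, -0.2404, 0.0159]
tool_rot: [-3.138, 0.137, 0.0]
ft_force: [-2.3, 1.1, 5.2]
grip_width: 0.456
```

Call:
play_rows([
  [0.3, 0, 0, 0, 0],
  [0.3, 0, 0, 0, 0],
  [0.3, 0, 0, 0, 0],
  [0.3, 0, 0, -2, 0],
  [0.3, 0, 0, -4, 0],
  [0.12, 0, 0, -3, -0.1],
  [0.12, 0, 0, 0, -0.17],
  [0.12, 0, 0, 0, -0.17],
  [0.12, 0, 0, 0, -0.17],
  [0.12, 0, 0, 0, -0.17],
  [0.12, 0, 0, 0, -0.17],
  [0.12, 0, 0, 0, -0.17],
  [0.12, 0, 0, 0, -0.17],
  [0.12, 0, 0, 0, -0.17],
  [0.12, 0, 0, 0, -0.11],
  [0.12, 0, 0, 0, 0],
  [0.12, 0, 0, 0, 0],
])

```text
time: 33.12
position: [0.4812, -0.2407, 0.1062]
tool_rot: [2.319, 2.119, 0.001]
ft_force: [-0.3, 0.3, 0.1]
grip_width: 0.878
```

```bash
python3 - <<'E'
from plan import *
plan([(0.12,.481,-.2404,.018,-.0864,2)])
snap('scene','s12.png')
cv2.imwrite('pics/s12c.png',cv2.resize(cv2.imread('pics/s12.png')[200:400,240:480],None,fx=3,fy=3,interpolation=2))
E
```

```text
t 33.12 p [ 0.4812 -0.2407  0.1062] rot [2.319e+00 2.119e+00 1.000e-03] w 0.878 f [-0.3  0.3  0.1]
head -0.0902 tilt [ 9.e-04 -2.e-04 -1.e+00] q7 0.5
5
[[0.12,0,0,1.8,0],[0.12,0,0,1.7,0],[0.12,0,0,1.8,0],[0.12,0,0,1.8,0],[0.12,0,0,1.7,0]]
end [ 0.4812 -0.2407  0.0182] -0.0902
```

View pics/s12c.png

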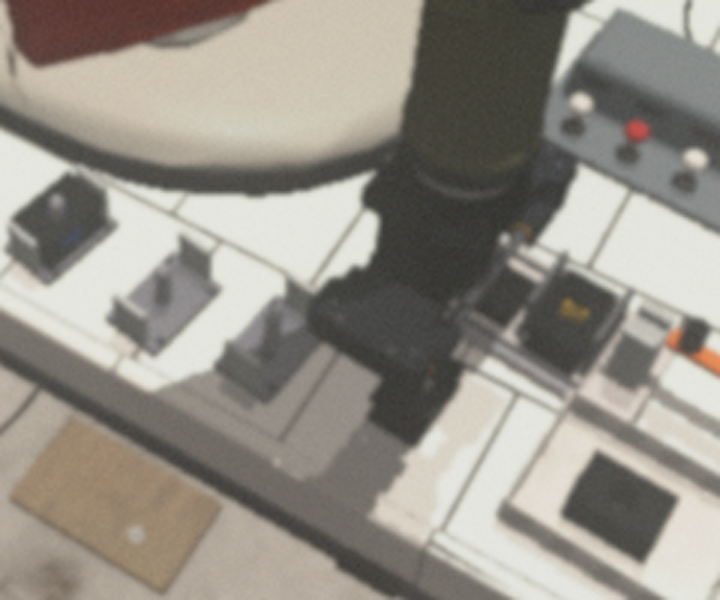

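Call:
play_rows([
  [0.12, 0, 0, 1.8, 0],
  [0.12, 0, 0, 1.7, 0],
  [0.12, 0, 0, 1.8, 0],
  [0.12, 0, 0, 1.8, 0],
  [0.12, 0, 0, 1.7, 0],
  [0.12, 0, 0, 0, 0],
  [0.12, 0, 0, 0, 0],
  [0.4, 0, 0, 0, 0],
  [0.4, 0, 0, 0, 0],
  [0.4, 0, 0, 0, 0],
  [0.4, 0, 0, 0, 0],
  [0.4, 0, 0, 0, 0],
])

```text
time: 34.67
position: [0.4814, -0.2404, 0.018]
tool_rot: [2.317, 2.121, 0.001]
ft_force: [-0.8, 1.0, 5.2]
grip_width: 0.685
```

Call:
play_rows([
  [0.4, 0, 0, -0.5, 0],
  [0.4, 0, 0, -2, 0],
  [0.4, 0, 0, -3, 0],
  [0.4, 0, 0, -3, 0],
  [0.4, 0, 0, -2.5, 0],
  [0.4, 0, 0, 0, 0],
  [0.4, 0, 0, 0, 0],
])

```text
time: 35.55
position: [0.4806, -0.2401, 0.1272]
tool_rot: [-2.316, -2.121, -0.0]
ft_force: [0.9, -0.2, 0.6]
grip_width: 0.688
```

```bash
python3 - <<'E'
from plan import *
plan([(0.4,.5892,-.2581,.125,-.0864,4)])
E
```

```text
t 35.55 p [ 0.4806 -0.2401  0.1272] rot [-2.316 -2.121 -0.   ] w 0.688 f [ 0.9 -0.2  0.6]
head -0.0879 tilt [-3.e-04  6.e-04 -1.e+00] q7 0.48
3
[[0.4,-0.3,3.7,0.1,0],[0.4,-0.3,3.6,0,0],[0.4,-0.2,3.7,0.1,0]]
end [ 0.5895 -0.2577  0.1252] -0.0879
```

Call:
play_rows([
  [0.4, -0.3, 3.7, 0.1, 0],
  [0.4, -0.3, 3.6, 0, 0],
  [0.4, -0.2, 3.7, 0.1, 0],
  [0.4, 0, 0, 0, 0],
  [0.4, 0, 0, 1.3, 0],
  [0.4, 0, 0, 1.3, 0],
  [0.4, 0, 0, 1.4, 0],
  [0.4, 0, 0, 1, 0],
  [0.4, 0, 0, 1, 0],
  [0.4, 0, 0, 0, 0],
])

```text
time: 36.8
position: [0.5893, -0.2578, 0.0646]
tool_rot: [-2.316, -2.121, 0.001]
ft_force: [0.4, 0.1, 0.5]
grip_width: 0.68
```

Call:
play_rows([
  [0.4, 0, 0, 1, 0],
  [0.4, 0, 0, 1, 0],
  [0.4, 0, 0, 1, 0],
  [0.4, 0, 0, 0.5, 0],
  [0.4, 0, 0, 0.2, 0],
  [0.4, 0, 0, 0, 0],
  [0.4, 0, 0, 0.1, 0],
  [0.4, 0, 0, 0.1, 0],
  [0.4, 0, 0, 0.1, 0],
  [0.4, 0, 0, 0, 0],
  [0.4, 0, 0, 0, 0],
])

```text
time: 38.17
position: [0.59, -0.2581, 0.0261]
tool_rot: [2.317, 2.122, 0.001]
ft_force: [-2.0, 0.8, 5.9]
grip_width: 0.688
```

Call:
play_rows([
  [0.15, 0, 0, 0, 0],
  [0.15, 0, 0, 0, 0],
  [0.15, 0, 0, 0, 0],
  [0.15, 0, 0, -2, 0],
  [0.15, 0, 0, -4, 0],
  [0.15, 0, 0, -5, 0],
  [0.3, 0, -4, -3, 0.15],
  [0.3, 0, -4, 0, 0.17],
  [0.3, 0, -3, 0, 0.17],
  [0.3, 0, 0, 0, 0.17],
  [0.3, 0, 0, 0, 0.17],
  [0.3, 0, 0, 0, 0.17],
  [0.3, 0, 0, 0, 0.17],
  [0.3, 0, 0, 0, 0.17],
  [0.3, 0, 0, 0, 0.17],
  [0.3, 0, 0, 0, 0.1],
  [0.3, 0, 0, 0, 0],
  [0.3, 0, 0, 0, 0],
])

```text
time: 40.42
position: [0.4838, -0.2334, 0.1661]
tool_rot: [-3.135, 0.197, -0.001]
ft_force: [-0.7, -0.1, 0.3]
grip_width: 0.698
```

```bash
python3 - <<'E'
from plan import *
st()
snap('scene','s13.png');snap('top','t13.png')
a=cv2.imread('pics/s13.png');b=cv2.imread('pics/t13.png')
cv2.imwrite('pics/s13c.png',cv2.resize(a[235:315,220:320],None,fx=7,fy=7,interpolation=2))
cv2.imwrite('pics/s13d.png',cv2.resize(a[215:415,360:560],None,fx=3,fy=3,interpolation=2))
cv2.imwrite('pics/t13c.png',cv2.resize(b[230:290,260:345],None,fx=8,fy=8,interpolation=2))
E
```

```text
t 40.42 p [ 0.4838 -0.2334  0.1661] rot [-3.135e+00  1.970e-01 -1.000e-03] w 0.698 f [-0.7 -0.1  0.3]
```

View pics/s13c.png

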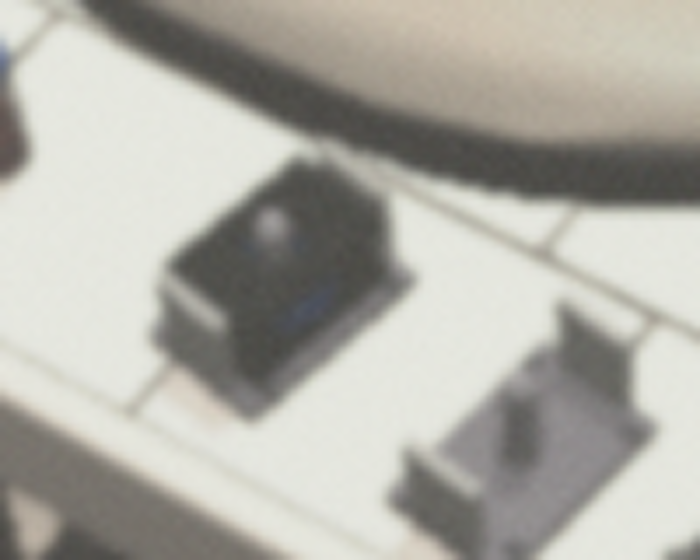

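View pics/s13d.png

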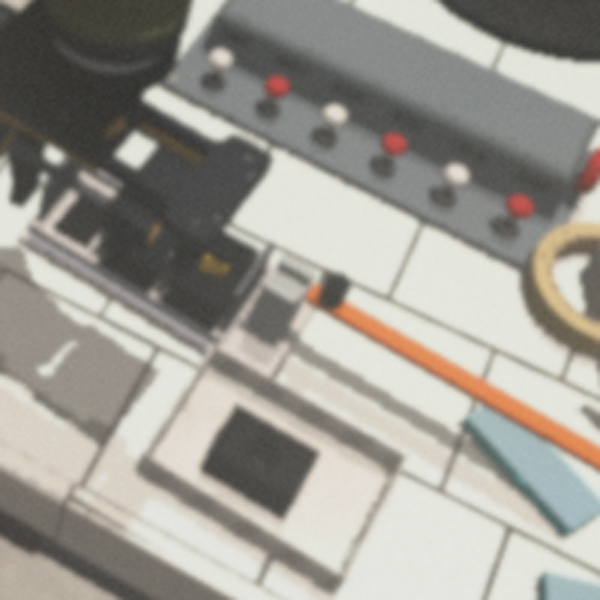

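View pics/t13c.png

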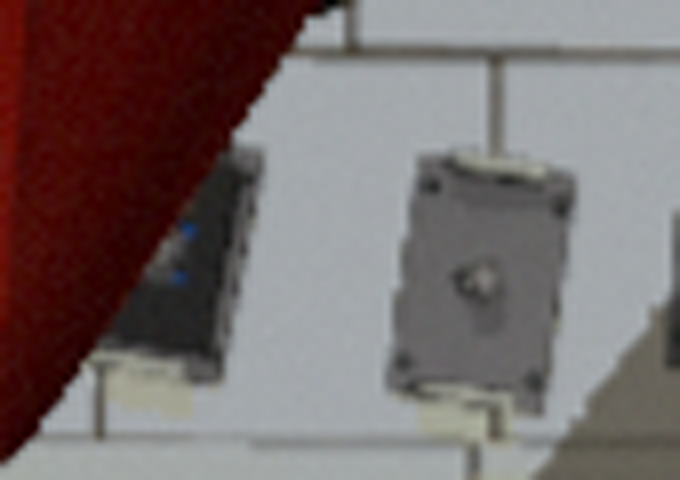

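```bash
python3 - <<'E'
from fit import *
T=lambda l,u:('top',l,z(u,(260,230),8)); S=lambda l,u:('scene',l,z(u,(220,235),7))
o=[T((38,-25,8),(262,150)),T((-38,-25,8),(220,382)),T((-35.5,-15,45),(183,368)),T((0,0,52),(170,247)),
S((0,0,52),(272,215)),S((38,-25,8),(412,278)),S((-38,-25,8),(252,415)),S((-38,25,8),(153,330)),S((-35.5,15,45),(163,278)),S((-35.5,-15,45),(228,325))]
for oo in(o,o[:4],o[4:]):
    p,r=fit(oo,[.46,.05,-.15]);print(p.round(4),r.round(1).tolist())
from plan import plan
import math
p,r=fit(o,[.46,.05,-.15]);h=p[2]-math.pi/2
plan([(.3,.465,-.12,.16,h,5),(.3,.463,.0505,.12,h,5)])
E
```

```text
[ 0.465   0.0515 -0.1733] [[1.1, -0.5], [0.8, 0.4], [1.0, 0.2], [-0.9, -0.3], [-0.1, 0.5], [1.1, -1.0], [-0.0, 0.1], [-1.2, -0.2], [-0.6, -0.6], [-0.5, 0.1]]
[ 0.465   0.053  -0.1807] [[0.6, -0.4], [0.1, 0.4], [0.3, 0.2], [-1.5, -0.2]]
[ 0.4651  0.0507 -0.1734] [[0.2, 0.6], [1.4, -0.9], [0.3, 0.2], [-0.9, -0.0], [-0.4, -0.5], [-0.2, 0.3]]
t 40.52 p [ 0.4837 -0.2333  0.1658] rot [-3.135e+00  1.980e-01 -1.000e-03] w 0.7 f [-0.1  0.2  0.2]
head -1.697 tilt [ 5.e-04  4.e-04 -1.e+00] q7 -1.1
7
[[0.3,-1.1,-3.7,0.2,0.02],[0.3,-1.2,-3.6,0.2,0.01],[0.3,-1.2,-3.6,0.2,0.02],[0.3,-0.8,-4.2,1,0],[0.3,-0.8,-4.2,1,0],[0.3,-0.8,-4.2,1,0],[0.3,-0.7,-4.2,1,0]]
end [0.4635 0.0504 0.1198] -1.747
```

Call:
play_rows([
  [0.3, -1.1, -3.7, 0.2, 0.02],
  [0.3, -1.2, -3.6, 0.2, 0.01],
  [0.3, -1.2, -3.6, 0.2, 0.02],
  [0.3, -0.8, -4.2, 1, 0],
  [0.3, -0.8, -4.2, 1, 0],
  [0.3, -0.8, -4.2, 1, 0],
  [0.3, -0.7, -4.2, 1, 0],
  [0.3, 0, 0, 1.5, 0],
  [0.3, 0, 0, 0, 0],
  [0.3, 0, 0, 0, 0],
])

```text
time: 41.78
position: [0.464, 0.0491, 0.1049]
tool_rot: [3.129, -0.282, 0.001]
ft_force: [-0.0, 0.1, -0.3]
grip_width: 0.699
```

```bash
python3 - <<'E'
from plan import *
plan([(0.3,.464,.0515,.024,-1.745,2.6)])
snap('scene','s14.png')
cv2.imwrite('pics/s14c.png',cv2.resize(cv2.imread('pics/s14.png')[200:360,160:380],None,fx=3.5,fy=3.5,interpolation=2))
E
```

```text
t 41.77 p [0.464  0.0491 0.1049] rot [ 3.129e+00 -2.820e-01  1.000e-03] w 0.699 f [-0.   0.1 -0.3]
head -1.7503 tilt [ 4.e-04 -1.e-04 -1.e+00] q7 -1.88
4
[[0.3,0,-0.1,2,0],[0.3,0,0,2,0],[0.3,0,-0.1,2.1,0],[0.3,0,0,2,-0.01]]
end [0.4644 0.051  0.0239] -1.7403
```

View pics/s14c.png

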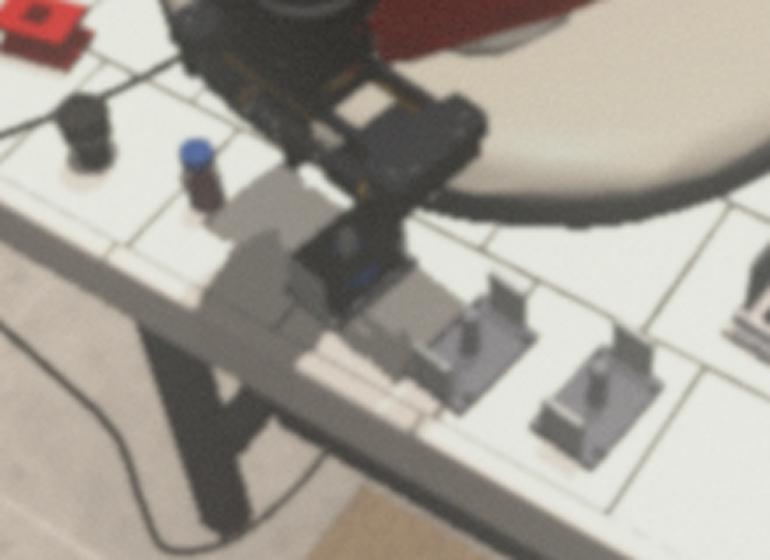

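Call:
play_rows([
  [0.3, 0, -0.1, 2, 0],
  [0.3, 0, 0, 2, 0],
  [0.3, 0, -0.1, 2.1, 0],
  [0.3, 0, 0, 2, 0],
  [0.3, 0, 0, 0, 0],
  [0.3, 0, 0, 0, 0],
  [0.6, 0, 0, 0, 0],
  [0.6, 0, 0, 0, 0],
  [0.6, 0, 0, 0, 0],
  [0.6, 0, 0, 0, 0],
  [0.6, 0, 0, 0, 0],
])

```text
time: 43.2
position: [0.4643, 0.0526, 0.0239]
tool_rot: [-3.129, 0.278, -0.0]
ft_force: [-1.0, 0.4, 5.1]
grip_width: 0.455
```

Call:
play_rows([
  [0.6, 0, 0, -0.5, 0],
  [0.6, 0, 0, -1.5, 0],
  [0.6, 0, 0, -2, 0],
  [0.6, 0, 0, -2, 0],
  [0.6, 0, 0, -2.5, 0],
  [0.6, 0, 0, -2.5, 0],
  [0.6, 0, 0, 0, 0],
  [0.6, 0, 0, 0, 0],
])

```text
time: 44.2
position: [0.4634, 0.0525, 0.1327]
tool_rot: [3.129, -0.278, -0.002]
ft_force: [-0.0, 0.1, -1.4]
grip_width: 0.454
```

```bash
python3 - <<'E'
from plan import *
plan([(0.6,.465,-.1,.13,-1.7,4.5),(0.6,.48,-.24,.12,-1.657,4.5),(.6,.48,-.24,.03,-1.657,2.5)])
snap('scene','s15.png')
cv2.imwrite('pics/s15c.png',cv2.resize(cv2.imread('pics/s15.png')[200:360,160:380],None,fx=3.5,fy=3.5,interpolation=2))
E
```

```text
t 44.2 p [0.4634 0.0525 0.1327] rot [ 3.129e+00 -2.780e-01 -2.000e-03] w 0.454 f [-0.   0.1 -1.4]
head -1.7479 tilt [-0.0011 -0.     -1.    ] q7 -1.93
12
[[0.6,0.7,3.7,0.1,-0.01],[0.6,0.7,3.8,0,-0.01],[0.6,0.6,3.8,0.1,-0.02],[0.6,0.6,3.7,0.1,-0.01],[0.6,0.8,3.4,0.2,-0.01],[0.6,0.8,3.5,0.3,-0.01],[0.6,0.7,3.4,0.2,-0.01],[0.6,0.7,3.5,0.3,-0.01],[0.6,0,0,2.2,0],[0.6,0,0,2.3,0],[0.6,0,0,2.2,0],[0.6,0,0,2.3,0]]
end [ 0.4796 -0.2402  0.0297] -1.6579
```

View pics/s15c.png

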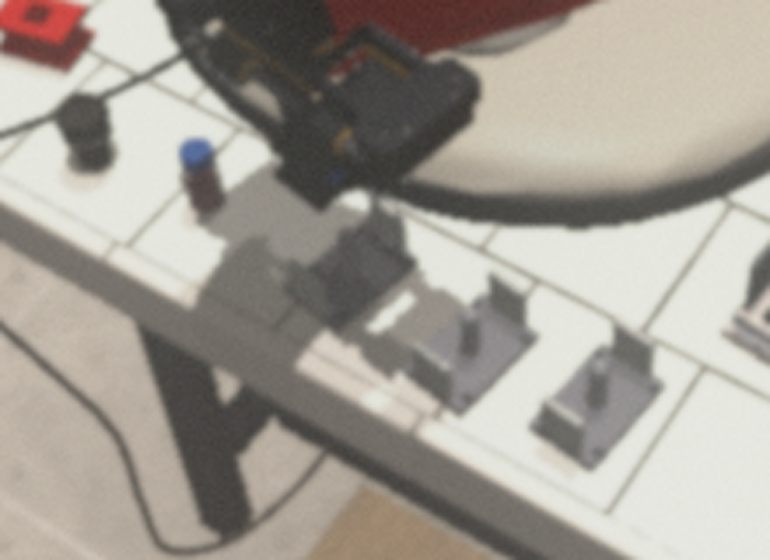

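Call:
play_rows([
  [0.6, 0.7, 3.7, 0.1, -0.01],
  [0.6, 0.7, 3.8, 0, -0.01],
  [0.6, 0.6, 3.8, 0.1, -0.02],
  [0.6, 0.6, 3.7, 0.1, -0.01],
  [0.6, 0.8, 3.4, 0.2, -0.01],
  [0.6, 0.8, 3.5, 0.3, -0.01],
  [0.6, 0.7, 3.4, 0.2, -0.01],
  [0.6, 0.7, 3.5, 0.3, -0.01],
  [0.6, 0, 0, 2.2, 0],
  [0.6, 0, 0, 2.3, 0],
  [0.6, 0, 0, 2.2, 0],
  [0.6, 0, 0, 2.3, 0],
  [0.6, 0, 0, 0.6, 0],
  [0.6, 0, 0, 0.3, 0],
  [0.6, 0, 0, 0, 0],
  [0.6, 0, 0, 0, 0],
])

```text
time: 46.25
position: [0.4808, -0.2404, 0.0222]
tool_rot: [3.139, -0.137, 0.002]
ft_force: [0.1, -0.4, -1.1]
grip_width: 0.452
```

Call:
play_rows([
  [0.6, 0, 0, 0.3, 0],
  [0.6, 0, 0, 0.1, 0],
  [0.6, 0, 0, 0.1, 0],
  [0.6, 0, 0, 0.1, 0],
  [0.6, 0, 0, 0, 0],
  [0.6, 0, 0, 0, 0],
])

```text
time: 47.0
position: [0.4803, -0.2402, 0.0159]
tool_rot: [-3.138, 0.137, -0.0]
ft_force: [-1.7, 1.5, 5.6]
grip_width: 0.45
```

Call:
play_rows([
  [0.3, 0, 0, 0, 0],
  [0.3, 0, 0, 0, 0],
  [0.3, 0, 0, 0, 0],
  [0.3, 0, 0, -2, 0],
  [0.3, 0, 0, -4, 0],
  [0.12, 0, 0, -3, -0.1],
  [0.12, 0, 0, 0, -0.17],
  [0.12, 0, 0, 0, -0.17],
  [0.12, 0, 0, 0, -0.17],
  [0.12, 0, 0, 0, -0.17],
  [0.12, 0, 0, 0, -0.17],
  [0.12, 0, 0, 0, -0.17],
  [0.12, 0, 0, 0, -0.17],
  [0.12, 0, 0, 0, -0.17],
  [0.12, 0, 0, 0, -0.11],
  [0.12, 0, 0, 0, 0],
  [0.12, 0, 0, 0, 0],
])

```text
time: 49.12
position: [0.4804, -0.2405, 0.1062]
tool_rot: [2.319, 2.118, 0.001]
ft_force: [0.5, 0.6, -1.0]
grip_width: 0.878
```

```bash
python3 - <<'E'
from plan import *
plan([(0.12,.4803,-.2402,.018,-.0864,2)])
snap('scene','s16.png')
cv2.imwrite('pics/s16c.png',cv2.resize(cv2.imread('pics/s16.png')[200:400,240:480],None,fx=3,fy=3,interpolation=2))
E
```

```text
t 49.12 p [ 0.4804 -0.2405  0.1062] rot [2.319e+00 2.118e+00 1.000e-03] w 0.878 f [ 0.5  0.6 -1. ]
head -0.0902 tilt [ 9.e-04 -1.e-04 -1.e+00] q7 0.49
5
[[0.12,0,0,1.8,0],[0.12,0,0,1.7,0],[0.12,0,0,1.8,0],[0.12,0,0,1.8,0],[0.12,0,0,1.7,0]]
end [ 0.4804 -0.2405  0.0182] -0.0902
```

View pics/s16c.png

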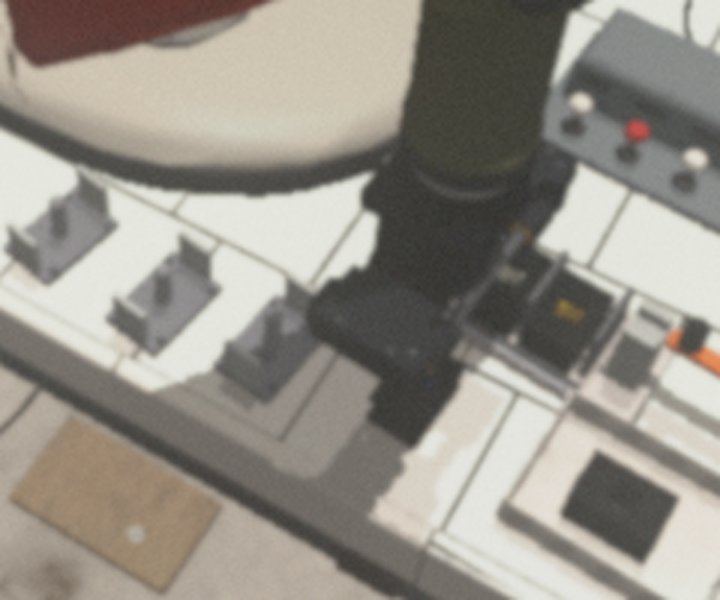

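Call:
play_rows([
  [0.12, 0, 0, 1.8, 0],
  [0.12, 0, 0, 1.7, 0],
  [0.12, 0, 0, 1.8, 0],
  [0.12, 0, 0, 1.8, 0],
  [0.12, 0, 0, 1.7, 0],
  [0.12, 0, 0, 0, 0],
  [0.12, 0, 0, 0, 0],
  [0.4, 0, 0, 0, 0],
  [0.4, 0, 0, 0, 0],
  [0.4, 0, 0, 0, 0],
  [0.4, 0, 0, 0, 0],
  [0.4, 0, 0, 0, 0],
])

```text
time: 50.68
position: [0.4807, -0.2403, 0.018]
tool_rot: [2.316, 2.121, 0.001]
ft_force: [-0.6, 0.4, 4.2]
grip_width: 0.685
```

Call:
play_rows([
  [0.4, 0, 0, -0.5, 0],
  [0.4, 0, 0, -2, 0],
  [0.4, 0, 0, -3, 0],
  [0.4, 0, 0, -3, 0],
  [0.4, 0, 0, -2.5, 0],
  [0.4, 0, 0, 0, 0],
  [0.4, 0, 0, 0, 0],
])

```text
time: 51.55
position: [0.4798, -0.2399, 0.1272]
tool_rot: [-2.316, -2.121, -0.0]
ft_force: [-0.5, 0.1, -0.7]
grip_width: 0.682
```

```bash
python3 - <<'E'
from plan import *
plan([(0.4,.5938,-.2070,.125,-.0864,4)])
E
```

```text
t 51.55 p [ 0.4798 -0.2399  0.1272] rot [-2.316 -2.121 -0.   ] w 0.682 f [-0.5  0.1 -0.7]
head -0.0879 tilt [-4.e-04  6.e-04 -1.e+00] q7 0.48
3
[[0.4,1.4,3.7,0.1,0],[0.4,1.5,3.7,0,0],[0.4,1.4,3.7,0.1,0]]
end [ 0.5942 -0.2069  0.1252] -0.0879
```

Call:
play_rows([
  [0.4, 1.4, 3.7, 0.1, 0],
  [0.4, 1.5, 3.7, 0, 0],
  [0.4, 1.4, 3.7, 0.1, 0],
  [0.4, 0, 0, 0, 0],
  [0.4, 0, 0, 1.3, 0],
  [0.4, 0, 0, 1.3, 0],
  [0.4, 0, 0, 1.4, 0],
  [0.4, 0, 0, 1, 0],
  [0.4, 0, 0, 1, 0],
  [0.4, 0, 0, 0, 0],
])

```text
time: 52.8
position: [0.5941, -0.2069, 0.0647]
tool_rot: [-2.316, -2.121, 0.001]
ft_force: [0.7, -0.8, -0.9]
grip_width: 0.684
```

Call:
play_rows([
  [0.4, 0, 0, 1, 0],
  [0.4, 0, 0, 1, 0],
  [0.4, 0, 0, 1, 0],
  [0.4, 0, 0, 0.5, 0],
  [0.4, 0, 0, 0.2, 0],
  [0.4, 0, 0, 0, 0],
  [0.4, 0, 0, 0.1, 0],
  [0.4, 0, 0, 0.1, 0],
  [0.4, 0, 0, 0.1, 0],
  [0.4, 0, 0, 0, 0],
  [0.4, 0, 0, 0, 0],
])

```text
time: 54.18
position: [0.5947, -0.2072, 0.0261]
tool_rot: [2.317, 2.122, 0.001]
ft_force: [-2.0, 0.8, 4.9]
grip_width: 0.687
```

Call:
play_rows([
  [0.15, 0, 0, 0, 0],
  [0.15, 0, 0, 0, 0],
  [0.15, 0, 0, 0, 0],
  [0.15, 0, 0, -2, 0],
  [0.15, 0, 0, -4, 0],
  [0.15, 0, 0, -5, 0],
  [0.15, 0, 0, -5, 0],
  [0.15, 0, 0, 0, 0],
  [0.15, 0, 0, 0, 0],
])

```text
time: 55.3
position: [0.5945, -0.2071, 0.1862]
tool_rot: [2.317, 2.121, 0.001]
ft_force: [0.1, 0.0, -0.5]
grip_width: 0.849
```

```bash
python3 - <<'E'
from plan import *
plan([(0.4,.5779,-.3833,.17,-.0864,5)])
snap('scene','s17.png');snap('top','t17.png')
cv2.imwrite('pics/s17c.png',cv2.resize(cv2.imread('pics/s17.png')[240:400,360:560],None,fx=3.5,fy=3.5,interpolation=2))
E
```

```text
t 55.3 p [ 0.5945 -0.2071  0.1862] rot [2.317e+00 2.121e+00 1.000e-03] w 0.849 f [ 0.1  0.  -0.5]
head -0.088 tilt [ 9.e-04  4.e-04 -1.e+00] q7 0.42
4
[[0.4,-4.4,0,0.4,0],[0.4,-4.4,-0.1,0.4,0],[0.4,-4.5,0,0.4,0],[0.4,-4.4,0,0.4,0]]
end [ 0.578  -0.3833  0.1702] -0.088
```

View pics/s17c.png

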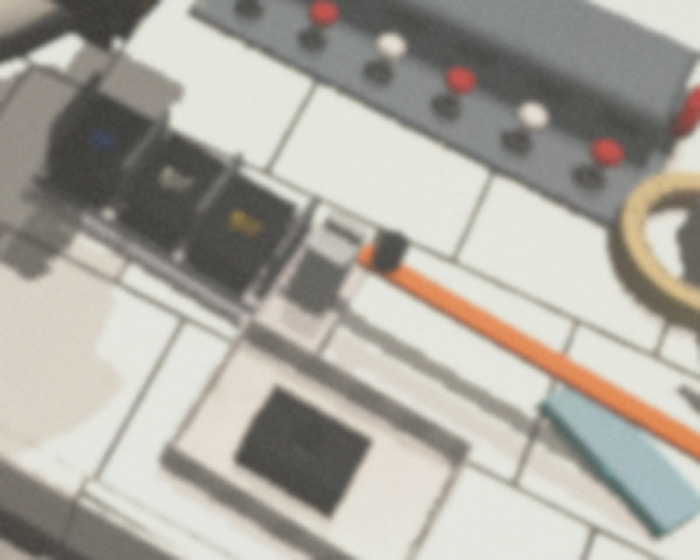

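Call:
play_rows([
  [0.4, -4.4, 0, 0.4, 0],
  [0.4, -4.4, -0.1, 0.4, 0],
  [0.4, -4.5, 0, 0.4, 0],
  [0.4, -4.4, 0, 0.4, 0],
  [0.4, 0, 0, 0, 0],
  [0.4, 0, 0, 3, 0],
  [0.4, 0, 0, 3, 0],
  [0.4, 0, 0, 1.5, 0],
  [0.4, 0, 0, 1, 0],
  [0.4, 0, 0, 0, 0],
  [0.4, 0, 0, 0, 0],
  [0.9, 0, 0, 0, 0],
  [0.9, 0, 0, 0, 0],
  [0.9, 0, 0, 0, 0],
  [0.9, 0, 0, 0, 0],
  [0.9, 0, 0, 0, 0],
  [0.9, 0, 0, 0, 0],
])

```text
time: 57.52
position: [0.5794, -0.3833, 0.0847]
tool_rot: [2.315, 2.121, 0.002]
ft_force: [4.8, -2.2, -2.8]
grip_width: 0.172
```

```bash
python3 - <<'E'
from plan import *
st()
snap('scene','s18.png')
cv2.imwrite('pics/s18c.png',cv2.resize(cv2.imread('pics/s18.png')[240:400,360:560],None,fx=3.5,fy=3.5,interpolation=2))
E
```

```text
t 57.52 p [ 0.5794 -0.3833  0.0847] rot [2.315e+00 2.121e+00 2.000e-03] w 0.172 f [ 4.8 -2.2 -2.8]
```

View pics/s18c.png

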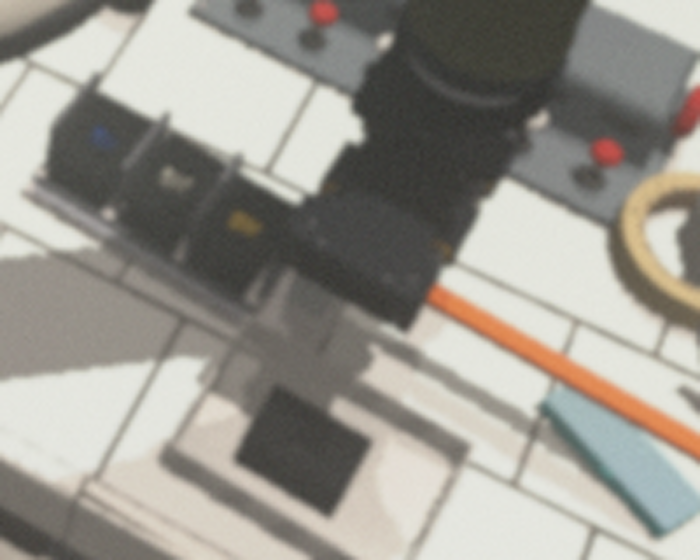

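Call:
play_rows([
  [0.9, 1, 0, 0, 0],
  [0.9, 2, 0, 0, 0],
  [0.9, 2, 0, 0, 0],
  [0.9, 2, 0, 0, 0],
  [0.9, 2, 0, 0, 0],
  [0.9, 2, 0, 0, 0],
  [0.9, 2, 0, 0, 0],
  [0.9, 2, 0, 0, 0],
  [0.9, 1.5, 0, 0, 0],
  [0.9, 0.5, 0, 0, 0],
  [0.9, 0, 0, 0, 0],
  [0.9, 0, 0, 0, 0],
])

```text
time: 59.08
position: [0.5961, -0.2128, 0.0847]
tool_rot: [2.312, 2.121, 0.006]
ft_force: [9.4, 0.1, -7.7]
grip_width: 0.174
```

Call:
play_rows([
  [0.9, 0.5, 0.1, 0, 0],
  [0.9, 0.3, 0, 0, 0],
  [0.9, 0.2, 0, 0, 0],
  [0.9, 0.2, 0, 0, 0],
  [0.9, 0, 0, 0, 0],
  [0.9, 0, 0, 0, 0],
])

```text
time: 59.82
position: [0.5972, -0.2021, 0.0847]
tool_rot: [2.313, 2.12, 0.004]
ft_force: [8.4, -1.0, -6.4]
grip_width: 0.172
```

Call:
play_rows([
  [0.9, 0.2, 0, 0, 0],
  [0.9, 0.2, 0, 0, 0],
  [0.9, 0.2, 0, 0, 0],
  [0.9, 0, 0, 0, 0],
])

```text
time: 60.32
position: [0.5975, -0.1995, 0.0847]
tool_rot: [2.312, 2.115, -0.0]
ft_force: [9.7, -6.2, -8.4]
grip_width: 0.173
```

Call:
play_rows([
  [0.9, 0.3, 0, 0, 0],
  [0.9, 0, 0, 0, 0],
  [0.9, 0, 0, 0, 0],
])

```text
time: 60.7
position: [0.5975, -0.1994, 0.0847]
tool_rot: [2.312, 2.111, -0.004]
ft_force: [10.8, -11.6, -11.4]
grip_width: 0.175
```

Call:
play_rows([
  [0.9, -0.3, 0, 0, 0],
  [0.9, 0, 0, 0, 0],
  [0.5, 0, 0, 0, 0],
  [0.5, 0, 0, 0, 0],
  [0.5, 0, 0, 0, 0],
  [0.5, 0, 0, -3, 0],
  [0.5, 0, 0, -5, 0],
  [0.5, 0, 0, -5, 0],
  [0.5, -5, -3, 0, 0],
  [0.5, -5, -5, 0, 0],
  [0.5, -5, -5, 0, 0],
  [0.5, -5, 0, 0, 0],
  [0.5, -5, 0, 0, 0],
  [0.5, 0, 0, 0, 0],
  [0.5, 0, 0, 0, 0],
])

```text
time: 62.58
position: [0.4565, -0.4227, 0.2142]
tool_rot: [-2.316, -2.12, -0.001]
ft_force: [-0.1, 0.2, 0.1]
grip_width: 0.5
```

```bash
python3 - <<'E'
from plan import *
st()
snap('scene','s19.png');snap('top','t19.png')
a=cv2.imread('pics/s19.png');b=cv2.imread('pics/t19.png')
cv2.imwrite('pics/s19c.png',cv2.resize(a[240:400,360:560],None,fx=3.5,fy=3.5,interpolation=2))
cv2.imwrite('pics/t19c.png',cv2.resize(b[170:300,340:560],None,fx=3.5,fy=3.5,interpolation=2))
E
```

```text
t 62.58 p [ 0.4565 -0.4227  0.2142] rot [-2.316e+00 -2.120e+00 -1.000e-03] w 0.5 f [-0.1  0.2  0.1]
```

View pics/s19c.png

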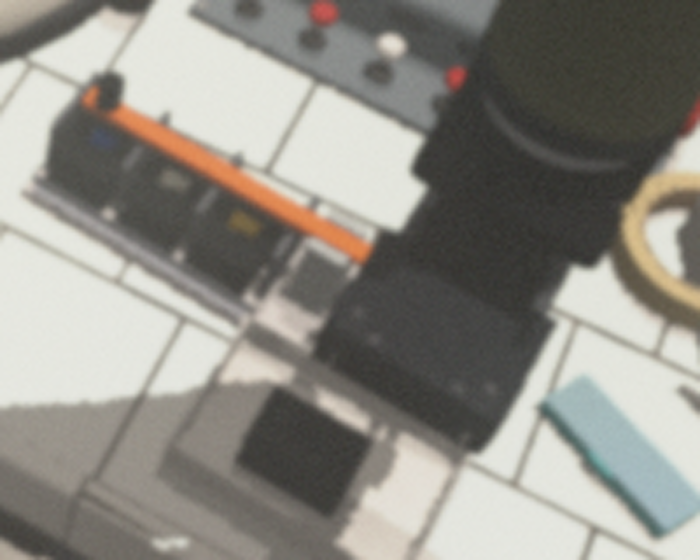

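View pics/t19c.png

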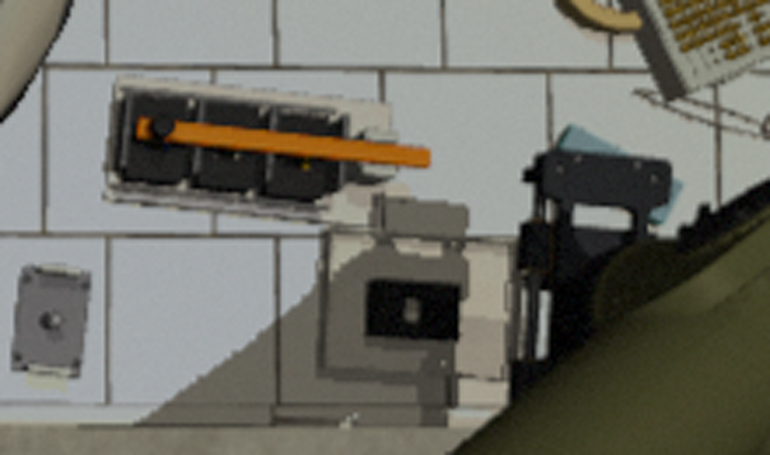

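View pics/s19.png

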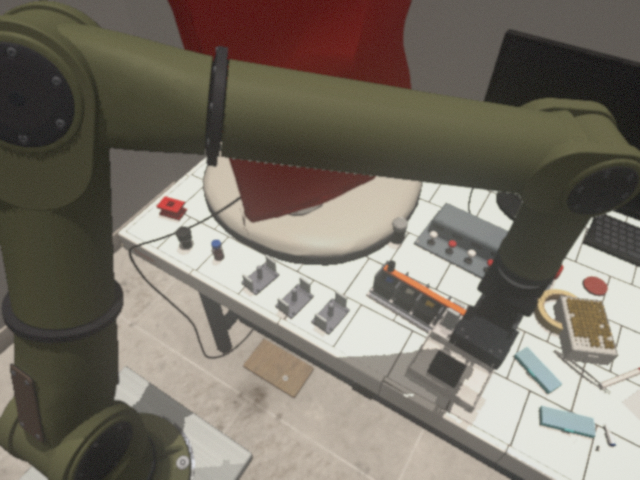

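```bash
python3 - <<'E'
from fit import *
k=unproj('top',z((163,125),(340,170),3.5),.094)[:2]; k0=np.array([.5776,-.3832]); print(k,'travel moved',np.linalg.norm(k-k0))
ticket.close_job()
E
```

```text
[ 0.59591546 -0.20220719] travel moved 0.1819171654737273
the job is handed in; nothing more can be done
```

The bobbin change is finished and the job is handed in, at about 63 s of the 210 s allowed.

- **Used-up bobbin:** only one was there, in bay_0. I put it in the white tray before touching any full one.
- **Full bobbins:** all three were there. Each came up off its spindle, was set on the bench for a new grip by its short ends, and was lowered into a bay until it touched the floor (about 5–6 N):
  - full_b is in bay_2.
  - full_a is in bay_1.
  - full_c is in bay_0.
- **Retaining bar:** I slid it by its knob until it stopped. Pushing another 3 mm raised the force from 6 to 12 N without moving the knob. In the pictures the knob moved about 182 mm; starting about 9 mm out, that is full travel within the camera's accuracy.

The last pictures show the three bobbins flat in their bays under the bar, the used one in the tray, and the vial and eyepiece apparently where they were. The red look-alike was left alone, and the gripper was clear of everything.

No check failed. The only thing off was a sideways force of about 10 N on the knob during the slide, probably because my angle for the dispenser was slightly off.

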